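Weigh a casting on the goldsmith's torsion balance

ROBOT

A 6-joint arm with a two-finger parallel gripper is mounted at the origin on the work surface. World frame = base frame: x ahead of the robot, y to its left, z up, the work surface at z = 0. Lengths are in mm, angles in rad, forces in N, time in s.
With the tool pointing down it reaches from about 350 to 975 mm from the base axis. Payload 7.1 kg.
Tool frame: the origin (TCP) lies midway between the tips of the shut fingers; the grasp point (between the pads) lies 19 mm behind it; z points along the fingers, y is the line along which they close (so a half turn about z gives the same grasp; the last joint's range is limited). The gripper opens to 88 mm and grips with 3 to 60 N. Pads are 20 mm wide; open, the fingers measure 115 mm over their backs; the gripper's body (75 mm by 178 mm) begins 61 mm behind the grasp point.
Start: joints at [1.256, 0.423, 1.63, -0, 1.089, -0.019], TCP at [182.159, 597.849, 222.675] pointing down, gripper open.
Joint ranges: [-3, 3], [-0.9, 2.11], [0.09, 2.58], [-1.31, 4.45], [0.11, 2.69], [-2.54, 2.54]. Speed limits (rad/s): [2.39, 2.39, 3.01, 3.14, 3.14, 3.14].

INTERFACE

Orientations are given as a rotation vector (axis times angle).
In Python, from workcell import ctrl gives the robot as it stands.
- The arm moves only by the shell command python3 -m pendant 'ROWS'. ROWS is a JSON object of lists of equal length, an entry for each row: "grip": the opening, from -1 (shut) to 1 (fully open); "linear": the shift along the tool's x, y, z in mm, a list of three; "angular": the turn, a rotation vector about the tool's x, y, z in rad, a list of three. In form: {"grip": [grip, ...], "linear": [[tx, ty, tz], ...], "angular": [[ax, ay, az], ...]}. A call has 1 to 12 rows; each row shifts and turns the commanded pose from where the row before left it, along the tool's axes as they then stand; what a row does not reach is not made up. A row lasts 1/12 s, in which the tool goes at most 41.7 mm and 7.16 degrees, less where a joint would pass 70% of its speed; a pose out of reach is approached as far as the arm can. A call with a gripper value outside its range is refused whole. The fingers move at their own pace and stop on an object; the grip force is fixed at half the most. Time passes only in rows, so rows that do not move let the fingers close. It gives the time, the measured TCP pose, the force, the opening and the grip force at its end, in the units of the state.
- ctrl.get_obs(): the state, without advancing time (a new reading comes with each control period).
- ctrl.get_image(name): name is "scene" or "top" or "wrist"; returns the picture (420x560x3 uint8, red, green, blue); there is no depth.
- ctrl.camera_params(name): a dict with "vfov" (degrees; the focal length in pixels is half the picture's height over the tangent of half this angle, whatever the lens; pixels are square), "cx", "cy" (the principal point, pixels), "R" (3x3) and "t" (3): a world point X has camera coordinates R X + t; the wrist camera has in their place "T_tool_cam" (4x4, takes a point from camera to tool coordinates, whose origin is the TCP and whose axes are the flange's). Camera axes: x right, y down, z forward; pixel columns grow to the right and rows downward; lengths in mm; the calibration is good to about 2 mm. A picture is of the moment at which its call begins: read the wrist's pose just before it. camera_params takes no time and is no camera call.
- ctrl.close_job(): hands the job in; it is judged then, once.
The state is a dict: "t": time; "qpos": joint angles; "qvel": joint speeds; "joint_torque": joint torques, N m; "ee_pos": TCP position; "orientation": TCP orientation; "ft_force": force on the tool from outside, world axes, zero at the start; "moment": the same for the moment, N m; "width": finger opening in mm; "grasp_force": force on a finger pad.
Only numpy, scipy, OpenCV 4.12 (cv2) and the standard library are available. Lean on these libraries where they do the work, as an engineer would, in place of code of your own. Each camera call takes 0.05 s, during which the arm holds its last target. There are 200 camera calls.

TASK

Weigh the silver casting on the bench balance: take the red grip of the blue weighing lever, lift the beam off its pad, bring the black pointer to the red mark on the scale and float it there, without touching the beam itself, for a good 8 seconds. Never let the beam tip over onto its other pad; afterwards let it down gently, without a bang, fully onto the pad it started on, unwind the lever and let go, and leave the things lying around the balance where they are.

Things in the scene. Friction and masses are not known exactly. Their poses are not given: they have to be found in the camera images.
- balance: Torsion balance, fixed to the bench: wooden base 170 x 260 x 22 mm, grey column, white scale plate (150 mm wide, top edge 317 mm above the bench), two rubber pads under the beam. Origin: centre of the base's underside, on the bench; z up, x away from the robot and y to its left (along the beam) at yaw 0. The axle of beam and lever runs along this x through (0, 0, 160 mm).
- beam (a joint): Beam angle b, rad: 0 level; positive lifts the +y (casting) end and leans the pointer to -y. Pads stop it at -0.27 (casting end down, the start) and +0.27 (other pad, not to be reached). With the lever held still the beam is unstable (time constant 0.45 to 0.85 s): it must be balanced actively. Axle damping 0.012 N m s/rad, friction 0.001 N m. A gentle set-down is slower than 0.5 rad/s.
- lever (a joint): Wind-up of the coil spring, rad: lever angle relative to the beam (0 unwound, range +-1.2). World lever angle p = beam + lever: 0 upright, positive leans to balance -y. Spring 0.20 N m/rad, damping 0.006: a lever held at p lifts the beam with 0.20*(p - b) N m; lift-off needs p of about 0.1 to 0.65. Lever 90 g, balanced, inertia 0.0003 kg m2; let go, it springs back in line with the beam.
- handle (a point): Point to pinch, on the lever's red grip: round bar 16 mm thick, parallel to the axle, from -66 to -121 mm along balance x (robot side); the blue lever (10 x 18 mm) ends it at -61 to -71. At lever angle p it is at (-96, -130 sin p, 160 + 130 cos p) mm in the balance's frame. Pinch from above with fingers closing along balance y, about 15 N; the bar turns between the fingers.
- pointer_tip (a point): Tip of the beam's black upright pointer (8 mm wide); at beam angle b it stands at (4, -170 sin b, 160 + 170 cos b) mm in the balance's frame.
- mark: Red tab (10 mm wide) clamped on the top edge of the white scale: the reading to set. Origin in the plane of the pointer, 330 mm above the bench; its y is the balance's y. Clamped anywhere within 20 mm of the scale's middle along y. The reading is right while the pointer tip is less than 12 mm from this origin along y.
- beam_arm: Moving beam, not to be touched: aluminium bar 360 x 16 x 18 mm along y with brass dish and casting (+y end), dark steel counterweight (-y end), pointer and bob; origin on the axle, turns with the beam. With all it carries: moment of inertia about the axle 0.027 kg m2 nominal.
- bob: Brass bob (42 mm across, 280 g nominal) on the pointer, centre 100 mm above the axle, moving with the beam (origin on the axle). It makes the beam top-heavy: gravity tips the beam further from level with 0.285 N m per rad of b nominally, 0.24 to 0.33 from run to run. Not to be touched.
- casting: Silver casting 30 x 36 x 16 mm clamped in the brass dish, 170 mm from the axle at the beam's +y end (origin on the axle, moves with the beam). Its weight is the unknown: net of the counterweight it turns the beam towards negative b with 0.01 to 0.085 N m (0.045 nominal). Not to be touched.
- tin: Round grey-green tin standing on the bench, 74 mm across, 60 mm tall, origin under its centre. To be left alone.
- steel_block: Steel bench block 90 x 70 x 30 mm, origin under its centre. To be left alone.
- ring_stick: Ring stick lying on the bench, 200 mm long along its own x from the end of its 24 mm thick wooden handle (origin, on its axis). To be left alone.

How it is judged (in metres and radians):
On the way:
1. the pointer stands at the red mark (tip within 12 mm of it sideways) without leaving for 7 s (y of pointer_tip in the frame of mark between -0.012 and 0.012 m), for 7 s.
At the end, for the whole second after the job is handed in: After the reading has been held, the beam lies still on its first pad (angle below -0.25 rad), the lever is unwound (within 0.15 rad of the beam) and still, and the robot has let go (value of joint beam below -0.25 rad and velocity of joint beam between -0.05 and 0.05 rad/s and value of joint lever between -0.15 and 0.15 rad and velocity of joint lever between -0.2 and 0.2 rad/s); the robot touches nothing.
It fails at once if the beam, its dish, pointer or weights are touched by the robot (contact force between any of the arm, the fingers and beam_arm above 0.5 N).
It fails at once if the beam tips over onto its other pad (value of joint beam above 0.26 rad).
It fails at once if the beam bangs down on its pad (faster than 0.5 rad/s) (value of joint beam below -0.2 rad and velocity of joint beam below -0.5 rad/s).
It fails at once if a bystander is shifted by more than 30 mm (distance of any of tin, steel_block, ring_stick from where it was at the start of the episode above 0.03 m).
It also fails if it takes over 72 s, if anything falls off the work surface, if the arm or the gripper's body presses on something with over 40 N, if the wrist force passes 120 N, or if a joint passes its speed limit or range.

## Working session

There is one attempt and no reset: what is moved stays moved. The work goes in short steps, Python scripts to look and compute and a shell command to move; the robot and the scene stay as the last step left them, time stands still between calls to the robot, and variables do not carry over. Pictures are saved under pics/ and viewed, at most 10 in all, crops included, and the job is handed in when it is done.

```bash
mkdir -p pics; ls
python3 - <<'E'
from workcell import ctrl
import cv2,numpy as np
for n in("scene","top","wrist"):
    im=ctrl.get_image(n); cv2.imwrite(f"pics/{n}0.png",im[:,:,::-1])
    p=ctrl.camera_params(n); print(n,{k:np.round(v,3).tolist() for k,v in p.items()})
o=ctrl.get_obs();print(o)
a,b=[cv2.imread(f"pics/{n}0.png") for n in("scene","top")]
E
```

```text
pics
scene {'vfov': 43.538, 'cx': 276.963, 'cy': 215.289, 'R': [[0.786, 0.619, -0.016], [0.392, -0.517, -0.761], [-0.479, 0.591, -0.649]], 't': [-405.386, -51.391, 1714.044]}
top {'vfov': 52.428, 'cx': 276.379, 'cy': 215.172, 'R': [[0.099, -0.995, 0.004], [-0.974, -0.097, -0.205], [0.204, 0.016, -0.979]], 't': [-51.43, 553.84, 1364.859]}
wrist {'vfov': 69.264, 'cx': 280.296, 'cy': 207.664, 'T_tool_cam': [[-0.001, -0.968, -0.252, 69.752], [1.0, -0.001, -0.0, -0.145], [0.0, -0.252, 0.968, -160.553], [0.0, 0.0, 0.0, 1.0]]}
{'t': 0.15, 'qpos': array([ 1.25597459e+00,  4.23738316e-01,  1.63050971e+00, -1.89642810e-05,
        1.08858239e+00, -1.89883019e-02]), 'qvel': array([-0.00049326,  0.00035245, -0.00300568,  0.00047899, -0.00130943,
        0.00051861]), 'joint_torque': array([ 4.43237775e-05, -5.44986641e+01, -2.73915803e+01,  6.45059254e-02,
        2.03739409e-02, -5.17936405e-05]), 'ee_pos': array([182.04903892, 597.44300178, 222.03653046]), 'orientation': array([-4.62959757e-01, -3.10710171e+00,  1.92152430e-03]), 'ft_force': array([ 0.44583682, -0.30321497,  0.15734896]), 'moment': array([ 0.02123662, -0.06914714, -0.04256192]), 'grasp_force': 0.0, 'width': 87.82848125638407}
```

View pics/scene0.png

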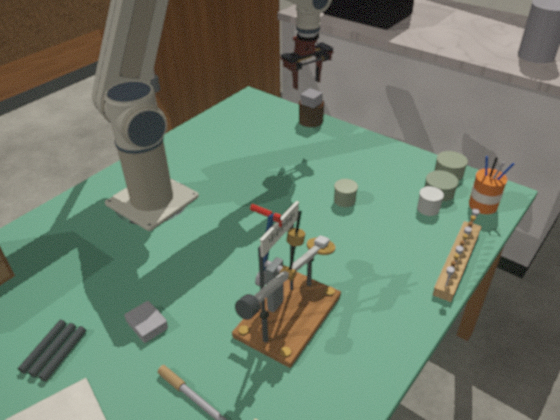

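View pics/top0.png

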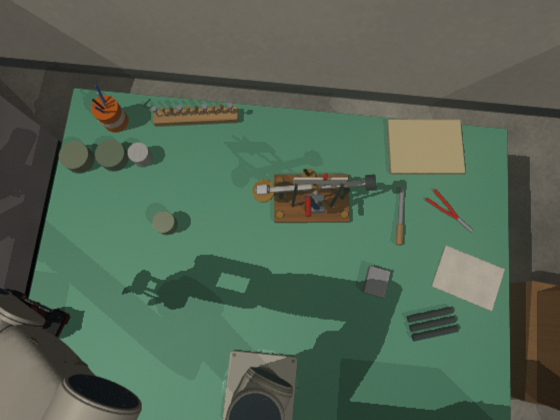

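Run:
```python
import cv2,numpy as np
a=cv2.imread("pics/scene0.png")[185:375,210:360]; b=cv2.imread("pics/top0.png")[155:235,240:390]
a=cv2.resize(a,None,fx=3,fy=3,interpolation=cv2.INTER_CUBIC)
cv2.imwrite("pics/ca.png",a)
b=cv2.resize(b,None,fx=5,fy=5,interpolation=cv2.INTER_CUBIC); cv2.imwrite("pics/cb.png",b)
```

```text
(no output)
```

View pics/ca.png

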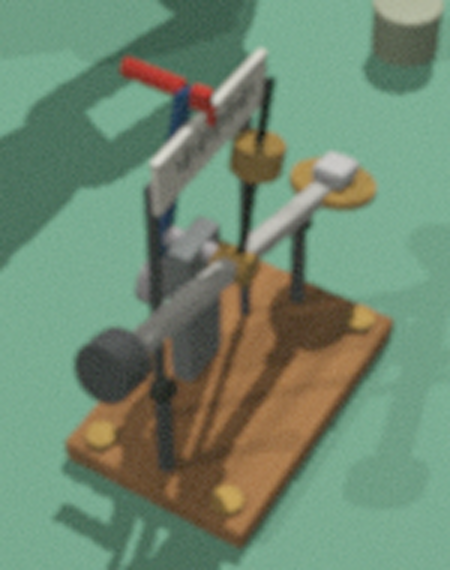

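View pics/cb.png

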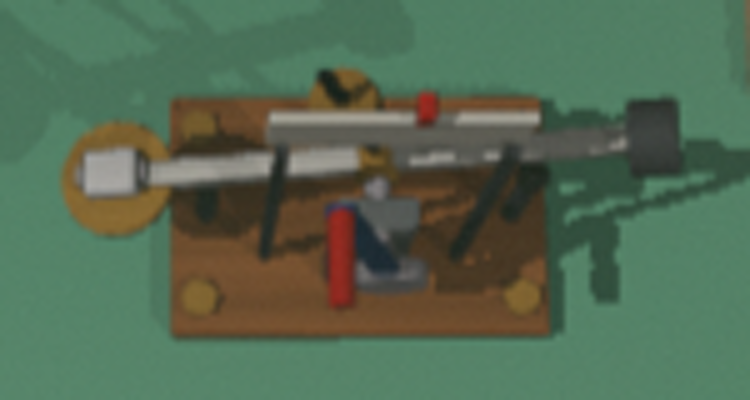

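```bash
cat > h.py <<'E'
from workcell import ctrl
import cv2,numpy as np
from scipy.spatial.transform import Rotation as Ro
def ray(n,uv):
    p=ctrl.camera_params(n); f=210/np.tan(np.radians(p["vfov"])/2); R=np.array(p["R"]);t=np.array(p["t"])
    d=R.T@np.array([(uv[0]-p["cx"])/f,(uv[1]-p["cy"])/f,1.]); return -R.T@t,d
def plane(n,uv,z):
    c,d=ray(n,uv); return c+d*(z-c[2])/d[2]
E
python3 - <<'E'
from h import *
from scipy.optimize import least_squares
T=lambda u,v:("top",(240+u/5,155+v/5)); S=lambda u,v:("scene",(210+u/3,185+v/3))
obs=[(T(172,331),(-85,130,22)),(T(548,331),(-85,-130,22)),(T(172,97),(85,130,22)),
(T(342,305),(-121,34.7,285.3)),
(S(391,322),(85,130,22)),(S(241,535),(85,-130,22)),(S(68,443),(-85,-130,22)),
(S(125,66),(-121,34.7,285.3)),(S(268,80),(4,45.3,323.8))]
W=np.array([plane(*o[0],o[1][2])[:2] for o in obs]); L=np.array([o[1][:2] for o in obs])
r=lambda q:(np.c_[np.cos(q[2])*L[:,0]-np.sin(q[2])*L[:,1]+q[0],np.sin(q[2])*L[:,0]+np.cos(q[2])*L[:,1]+q[1]]-W)
s=least_squares(lambda q:r(q).ravel(),[500,-50,0],loss="soft_l1",f_scale=3); print(s.x); print(np.round(r(s.x),1).tolist()); print(np.round(W))
x,y,a=s.x
for m in (T(428,100),S(207,98)):
    w=plane(*m,325)[:2]-[x,y]; print("mark",np.cos(a)*w[0]+np.sin(a)*w[1],-np.sin(a)*w[0]+np.cos(a)*w[1])
# red blobs
for n,box in (("top",(240,155,390,235)),("scene",(240,185,300,240))):
    im=cv2.imread(f"pics/{n}0.png").astype(int)[box[1]:box[3],box[0]:box[2]]
    k=((im[:,:,2]>110)&(im[:,:,1]<70)&(im[:,:,0]<80)).astype(np.uint8)
    N,l,st,c=cv2.connectedComponentsWithStats(k)
    for i in range(1,N):
        if st[i,4]>4: print(n,st[i][:2]+np.array(box[:2]),st[i][2:],c[i]+box[:2])
E
```

```text
[ 640.35153605 -112.03816902   50.36694655]
[[0.6, -0.2], [1.4, -3.6], [4.2, 0.5], [1.2, -0.7], [0.1, 6.9], [0.3, -1.4], [-5.7, -2.0], [-1.0, 0.1], [-3.2, 7.0]]
[[ 542.    9.]
 [ 568. -246.]
 [ 708.   25.]
 [ 515.  -89.]
 [ 712.   19.]
 [ 738. -231.]
 [ 575. -248.]
 [ 517.  -90.]
 [ 643.  -74.]]
mark -15.365197994342266 -10.668356005668056
mark -20.04276701915058 -3.3538966422975562
top [323 174] [ 4  5 16] [324.875  175.9375]
top [305 197] [ 5 20 77] [307.36363636 206.51948052]
scene [251 205] [21 11 96] [260.22916667 210.10416667]
scene [274 214] [ 7 12 44] [277.         218.56818182]
```

```bash
cat >> h.py <<'E'
BX,BY,YAW=640.4,-112.0,0.1015
def toW(v): return np.array([BX,BY,0])+Ro.from_rotvec([0,0,YAW]).apply(v)
def steps(target,yaw,n):
    "n rows from the measured pose to TCP target, tool down with tool x at yaw"
    o=ctrl.get_obs(); p=o["ee_pos"]; R=Ro.from_rotvec(o["orientation"])
    Rt=Ro.from_matrix(np.c_[[np.cos(yaw),np.sin(yaw),0],[np.sin(yaw),-np.cos(yaw),0],[0,0,-1]])
    w=(R.inv()*Rt).as_rotvec(); d=(np.array(target)-p)/n
    L=[];
    for k in range(n): L.append(np.round((R*Ro.from_rotvec(w*k/n)).inv().apply(d),1).tolist())
    print("lin",L,"ang",np.round(w/n,4).tolist())
E
python3 -c "
from h import *
t=toW([-97,34.7,340]);print(t);steps(t,YAW,24)
p=[plane('top',(324.9,175.9),330),plane('scene',(277,218.6),330)]
A=[];b=[]
for n,u in(('top',(324.9,175.9)),('scene',(277,218.6))):
    c,d=ray(n,u);d/=np.linalg.norm(d);M=np.eye(3)-np.outer(d,d);A.append(M);b.append(M@c)
m=np.linalg.solve(sum(A),sum(b));print(m,Ro.from_rotvec([0,0,-YAW]).apply(m-[BX,BY,0]))
"
```

```text
[540.3832247  -87.30719421 340.        ]
lin [[-22.6, -22.9, -4.9], [-25.1, -20.2, -4.9], [-27.2, -17.2, -4.9], [-29.0, -14.0, -4.9], [-30.4, -10.6, -4.9], [-31.4, -7.1, -4.9], [-32.0, -3.4, -4.9], [-32.2, 0.2, -4.9], [-32.0, 3.9, -4.9], [-31.3, 7.5, -4.9], [-30.2, 11.1, -4.9], [-28.8, 14.4, -4.9], [-27.0, 17.6, -4.9], [-24.8, 20.6, -4.9], [-22.3, 23.3, -4.9], [-19.5, 25.7, -4.9], [-16.4, 27.7, -4.9], [-13.1, 29.4, -4.9], [-9.7, 30.7, -4.9], [-6.1, 31.6, -4.9], [-2.5, 32.1, -4.9], [1.2, 32.2, -4.9], [4.9, 31.8, -4.9], [8.5, 31.1, -4.9]] ang [-0.0, 0.0001, 0.1143]
[ 621.64961509 -123.26583408  327.24399662] [-19.79540199  -9.30795422 327.24399662]
```

```bash
A='[0,0,0.1143]'
python3 -m pendant '{"grip":[1,1,1,1,1,1,1,1,1,1,1,1],"linear":[[-22.6,-22.9,-4.9],[-25.1,-20.2,-4.9],[-27.2,-17.2,-4.9],[-29,-14,-4.9],[-30.4,-10.6,-4.9],[-31.4,-7.1,-4.9],[-32,-3.4,-4.9],[-32.2,0.2,-4.9],[-32,3.9,-4.9],[-31.3,7.5,-4.9],[-30.2,11.1,-4.9],[-28.8,14.4,-4.9]],"angular":[[0,0,0.1143],[0,0,0.1143],[0,0,0.1143],[0,0,0.1143],[0,0,0.1143],[0,0,0.1143],[0,0,0.1143],[0,0,0.1143],[0,0,0.1143],[0,0,0.1143],[0,0,0.1143],[0,0,0.1143]]}'
python3 -m pendant '{"grip":[1,1,1,1,1,1,1,1,1,1,1,1],"linear":[[-27,17.6,-4.9],[-24.8,20.6,-4.9],[-22.3,23.3,-4.9],[-19.5,25.7,-4.9],[-16.4,27.7,-4.9],[-13.1,29.4,-4.9],[-9.7,30.7,-4.9],[-6.1,31.6,-4.9],[-2.5,32.1,-4.9],[1.2,32.2,-4.9],[4.9,31.8,-4.9],[8.5,31.1,-4.9]],"angular":[[0,0,0.1143],[0,0,0.1143],[0,0,0.1143],[0,0,0.1143],[0,0,0.1143],[0,0,0.1143],[0,0,0.1143],[0,0,0.1143],[0,0,0.1143],[0,0,0.1143],[0,0,0.1143],[0,0,0.1143]]}'
python3 -c "
from h import *
steps(toW([-97,34.7,340]),YAW,3)"
```

```text
t: 1.15
ee_pos: [361.6, 254.1, 281.7]
orientation: [2.332, 2.105, -0.0]
ft_force: [1.0, 0.4, 0.4]
width: 88.0
grasp_force: 0.0
t: 2.15
ee_pos: [541.1, -88.4, 340.3]
orientation: [-3.138, -0.152, 0.001]
ft_force: [1.3, -0.4, -0.6]
width: 88.0
grasp_force: 0.0
lin [[-0.2, -0.4, 0.1], [-0.2, -0.4, 0.1], [-0.2, -0.4, 0.1]] ang [-0.0001, 0.0001, -0.0016]
```

```bash
cat >> h.py <<'E'
def wray(uv,o):
    p=ctrl.camera_params("wrist"); f=210/np.tan(np.radians(p["vfov"])/2); T=np.array(p["T_tool_cam"])
    R=Ro.from_rotvec(o["orientation"])
    d=R.apply(T[:3,:3]@np.array([(uv[0]-p["cx"])/f,(uv[1]-p["cy"])/f,1.])); c=o["ee_pos"]+R.apply(T[:3,3]); return c,d
def bal(v): return Ro.from_rotvec([0,0,-YAW]).apply(v-np.array([BX,BY,0]))
def wproj(v,o):
    "balance point -> wrist pixel"
    p=ctrl.camera_params("wrist"); f=210/np.tan(np.radians(p["vfov"])/2); T=np.array(p["T_tool_cam"])
    x=Ro.from_rotvec(o["orientation"]).inv().apply(toW(v)-o["ee_pos"]); x=T[:3,:3].T@(x-T[:3,3])
    return np.array([p["cx"]+f*x[0]/x[2],p["cy"]+f*x[1]/x[2]])
E
python3 -c "
from h import *
o=ctrl.get_obs();im=ctrl.get_image('wrist');cv2.imwrite('pics/w1.png',im[:,:,::-1])
for v in([4,45.3,323.8],[-66,34.7,285.3],[-121,34.7,285.3],[-20,-9.3,327]):print(v,wproj(v,o).round(1))"
```

```text
[4, 45.3, 323.8] [257.8  65.1]
[-66, 34.7, 285.3] [278.8 181.9]
[-121, 34.7, 285.3] [279.3 253.3]
[-20, -9.3, 327] [358.5 111.1]
```

View pics/w1.png

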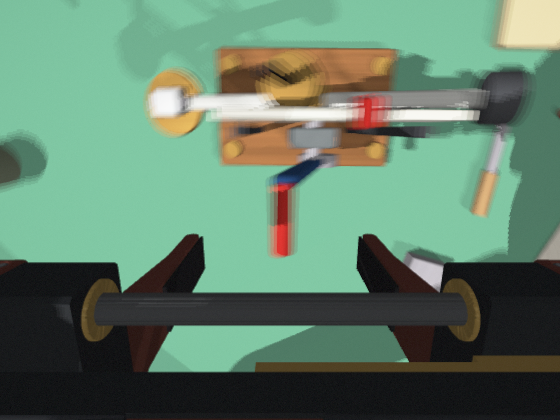

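```bash
python3 -m pendant '{"grip":[1,1,1,1,1,1,1,1],"linear":[[0,0.2,9.2],[0,0.2,9.2],[0,0.2,9.2],[0,0.2,9.2],[0,0.2,9.2],[0,0,9.2],[0,0,9.2],[0,0,9.2]],"angular":[[0,0,0],[0,0,0],[0,0,0],[0,0,0],[0,0,0],[0,0,0],[0,0,0],[0,0,0]]}'
python3 -m pendant '{"grip":[1,1],"linear":[[0,0,0],[0,0,0]],"angular":[[0,0,0],[0,0,0]]}'
python3 -c "
from h import *
o=ctrl.get_obs();im=ctrl.get_image('wrist');cv2.imwrite('pics/w2.png',im[:,:,::-1])
print(bal(o['ee_pos']))
for v in([4,45.3,323.8],[-66,34.7,285.3],[-121,34.7,285.3],[-20,-9.3,327]):print(v,wproj(v,o).round(1))"
```

```text
t: 2.87
ee_pos: [540.7, -87.4, 265.7]
orientation: [-3.137, -0.162, 0.0]
ft_force: [0.2, -0.2, 0.4]
width: 87.7
grasp_force: 0.0
t: 3.03
ee_pos: [540.6, -87.7, 266.1]
orientation: [-3.137, -0.161, 0.002]
ft_force: [0.5, -0.5, -0.2]
width: 87.8
grasp_force: 0.0
[-96.81312702  34.31586108 266.05561869]
[4, 45.3, 323.8] [244.9  13.5]
[-66, 34.7, 285.3] [280.2 207.4]
[-121, 34.7, 285.3] [280.2 308.7]
[-20, -9.3, 327] [422.6  97.5]
```

View pics/w2.png

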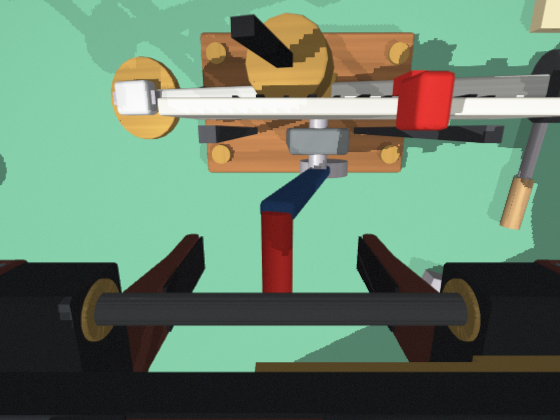

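```bash
cat >> h.py <<'E'
from scipy.optimize import brentq
def tip(im):
    "centre pixel of the pointer's top face (black, in the upper part of the wrist picture)"
    k=(im[:85].max(2)<55).astype(np.uint8); k=cv2.morphologyEx(k,cv2.MORPH_OPEN,np.ones((5,5)))
    N,l,st,c=cv2.connectedComponentsWithStats(k)
    c=[i for i in range(1,N) if 250<st[i,4]<6000 and 100<st[i,0]<460]
    if not c: return None
    i=min(c,key=lambda i:st[i,1]); v,u=np.nonzero(l==i); s=(v<=v.min()+14); 
    return np.array([u[s].mean(),v[s].mean()]),v.min(),np.ptp(u[s])
OFF=0.0
def beam(u,o):
    f=lambda b:wproj([6,-170*np.sin(b),160+170*np.cos(b)],o)[0]+OFF-u
    return brentq(f,-0.6,0.6)
def lever(o): return np.arcsin(-bal(o["ee_pos"])[1]/130)
E
python3 -c "
from h import *
im=cv2.imread('pics/w2.png')[:,:,::-1];o=ctrl.get_obs()
r=tip(im);print(r,beam(r[0][0],o),lever(o))
print(im[30,248],im[60,275],im[15,200],im[105,240])
k=((im[...,0]>150)&(im[...,1]<60)).astype(np.uint8);k[180:]=0;N,l,st,c=cv2.connectedComponentsWithStats(k);print(st,c)
"
python3 -m pendant '{"grip":[1,-1,-1,-1,-1,-1,-1,-1,-1],"linear":[[4,0,0],[0,0,0],[0,0,0],[0,0,0],[0,0,0],[0,0,0],[0,0,0],[0,0,0],[0,0,0]],"angular":[[0,0,0],[0,0,0],[0,0,0],[0,0,0],[0,0,0],[0,0,0],[0,0,0],[0,0,0],[0,0,0]]}'
python3 -c "
from h import *
o=ctrl.get_obs();im=ctrl.get_image('wrist');cv2.imwrite('pics/w3.png',im[:,:,::-1]);print(bal(o['ee_pos']))
r=tip(im);print(r,beam(r[0][0],o),lever(o))"
```

```text
(array([246.64745011,  23.83148559]), np.int64(16), np.int64(37)) -0.2654486854077803 -0.2656434145141731
[42 42 44] [18 18 18] [119 184 151] [251 252 250]
[[     0      0    560    420 232800]
 [   402     71     52     59   2381]
 [   397     84      1      1      1]
 [   395     88      2      2      2]
 [   395     91      1      1      1]
 [   406    101      1      1      1]
 [   398    102      1      3      3]
 [   406    105      1      1      1]
 [   397    113      1      1      1]
 [   402    112      2      2      2]
 [   402    115      3      1      3]
 [   402    117      1      1      1]
 [   399    118      1      1      1]
 [   399    122      2      2      2]] [[277.95591495 210.63312715]
 [429.5098698   99.52876942]
 [397.          84.        ]
 [395.5         88.5       ]
 [395.          91.        ]
 [406.         101.        ]
 [398.         103.        ]
 [406.         105.        ]
 [397.         113.        ]
 [402.5        112.5       ]
 [403.         115.        ]
 [402.         117.        ]
 [399.         118.        ]
 [399.5        122.5       ]]
t: 3.83
ee_pos: [544.8, -87.4, 266.7]
orientation: [3.137, 0.161, -0.0]
ft_force: [-0.2, -0.7, 1.0]
width: 37.6
grasp_force: 0.0
[-92.58868342  34.10915596 266.69643043]
(array([247.75398633,  39.58997722]), np.int64(32), np.int64(39)) -0.26385239375609065 -0.2654858451661871
```

View pics/w3.png

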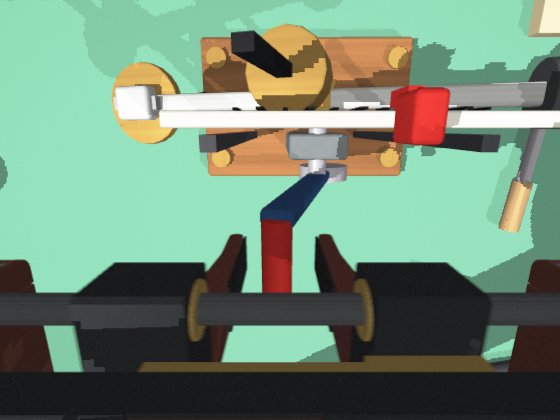

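```bash
cat >> h.py <<'E'
import json,os
def meas(name=None):
    o=ctrl.get_obs(); im=ctrl.get_image("wrist")
    if name: cv2.imwrite(f"pics/{name}.png",im[:,:,::-1])
    r=tip(im); b=beam(r[0][0],o) if r else float("nan"); p=lever(o); q=bal(o["ee_pos"])
    open("log.txt","a").write(json.dumps([o["t"],p,b])+"\n")
    print("t %.2f p %.4f b %.4f tipy %.1f | x %.1f y %.1f z %.1f dz %.1f | row %s w %.1f gf %.1f F %s"%(o["t"],p,b,-170*np.sin(b),*q,q[2]-141-130*np.cos(p),r and r[1],o["width"],o["grasp_force"],o["ft_force"].round(1)))
E
sed -i 's/^OFF=0.0/OFF=2.0/' h.py
echo 'from h import *; import sys; meas(*sys.argv[1:])' > m.py
python3 -m pendant '{"grip":[-1,-1,-1,-1,-1,-1],"linear":[[0,0,0],[0,0,0],[0,0,0],[0,0,0],[0,0,0],[0,0,0]],"angular":[[0,0,0],[0,0,0],[0,0,0],[0,0,0],[0,0,0],[0,0,0]]}'
python3 m.py
python3 -m pendant '{"grip":[-1,-1,-1,-1,-1,-1,-1,-1,-1,-1],"linear":[[0,0,0],[0,0,0],[0,4.2,-1],[0,4.3,-0.9],[0,4.3,-0.8],[0,4.3,-0.6],[0,4.3,-0.5],[0,4.3,-0.3],[0,4.3,-0.2],[0,4.2,-0.1]],"angular":[[0,0,0],[0,0,0],[0,0,0],[0,0,0],[0,0,0],[0,0,0],[0,0,0],[0,0,0],[0,0,0],[0,0,0]]}'
python3 m.py w4
```

```text
t: 4.38
ee_pos: [544.9, -87.4, 266.7]
orientation: [3.137, 0.161, -0.0]
ft_force: [-0.1, 0.2, -0.2]
width: 15.5
grasp_force: 30.0
t 4.38 p -0.2657 b -0.2681 tipy 45.0 | x -92.6 y 34.1 z 266.7 dz 0.2 | row 32 w 15.5 gf 30.0 F [-0.1  0.2 -0.2]
t: 5.27
ee_pos: [548.3, -122.0, 271.1]
orientation: [-3.137, -0.161, 0.0]
ft_force: [-2.6, 2.7, 5.3]
width: 15.5
grasp_force: 30.0
t 5.27 p 0.0045 b -0.2377 tipy 40.0 | x -92.7 y -0.6 z 271.1 dz 0.1 | row 36 w 15.5 gf 30.0 F [-2.6  2.7  5.3]
```

View pics/w4.png

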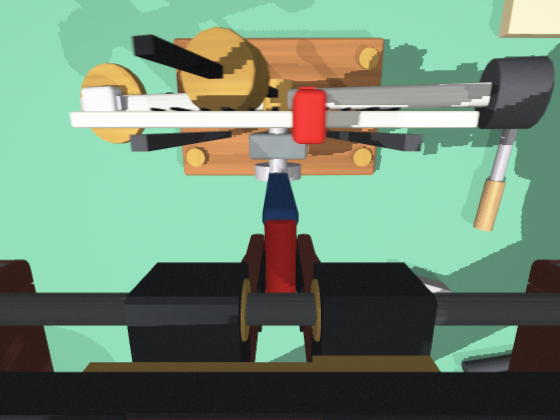

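```bash
cat > t.py <<'E'
from h import *
for n in("w2","w3","w4"):
    im=cv2.imread(f"pics/{n}.png")[:,:,::-1]; m=im[:85].astype(int)
    k=((m.max(2)<62)&(m.max(2)>31)&(np.ptp(m,axis=2)<14)).astype(np.uint8); k=cv2.morphologyEx(k,cv2.MORPH_OPEN,np.ones((5,5)))
    N,l,st,c=cv2.connectedComponentsWithStats(k)
    for i in range(1,N):
        if st[i,4]>100: print(n,st[i],c[i].round(1))
    m=im.astype(int);k=((m[...,0]>150)&(m[...,1]<75)&(m[...,2]<75)).astype(np.uint8);k[145:]=0
    N,l,st,c=cv2.connectedComponentsWithStats(k); i=1+st[1:,4].argmax(); print(" red",st[i],c[i].round(1))
o=ctrl.get_obs(); print(o['t'],wproj([4,45.3,323.8],o),wproj([-12,-10,333],o))
im=cv2.imread("pics/w4.png");print(im[25:70:4,150].tolist())
for r in(85,95,105,115,125,135):print(r,im[r,285:335:4,2].tolist())
E
python3 t.py
```

```text
w2 [231  16  23  21 460] [242.1  26. ]
w2 [534  50  26  24 480] [548.4  63.2]
 red [ 402   71   53   59 2397] [429.7  99.5]
w3 [231  32  24  21 448] [242.5  41.8]
w3 [531  58  29  27 548] [546.8  72.2]
 red [ 390   86   60   59 2936] [420.  114.6]
w4 [134  36  20  19 349] [143.7  45. ]
w4 [482  61  17  24 305] [491.4  73. ]
 red [ 292   87   34   57 1723] [309.  115.8]
5.3167 [135.8052273  33.9073978] [310.60473322  83.46810641]
[[166, 202, 130], [167, 203, 131], [168, 203, 131], [42, 38, 37], [47, 45, 45], [46, 45, 44], [48, 45, 44], [48, 43, 44], [21, 21, 19], [157, 190, 123], [168, 204, 133], [183, 220, 144]]
85 [148, 142, 100, 112, 113, 111, 114, 113, 112, 112, 114, 108, 94]
95 [149, 160, 181, 238, 245, 245, 244, 243, 241, 235, 175, 142, 164]
105 [148, 160, 190, 239, 245, 245, 245, 243, 243, 234, 197, 236, 235]
115 [251, 251, 206, 241, 245, 245, 244, 243, 242, 232, 174, 164, 165]
125 [249, 249, 206, 241, 245, 245, 244, 242, 242, 230, 167, 154, 154]
135 [135, 138, 195, 241, 245, 244, 243, 242, 242, 226, 143, 39, 40]
```

```bash
python3 - <<'E'
s=open('h.py').read()
i=s.index("def tip"); j=s.index("OFF=")
s=s[:i]+'''def tip(im):
    "centre pixel of the pointer's top face (dark grey, in the upper part of the wrist picture)"
    m=im[:95].astype(int)
    k=((m.max(2)<62)&(m.max(2)>31)&(np.ptp(m,axis=2)<14)).astype(np.uint8); k=cv2.morphologyEx(k,cv2.MORPH_OPEN,np.ones((5,5)))
    N,l,st,c=cv2.connectedComponentsWithStats(k)
    g=[i for i in range(1,N) if 200<st[i,4]<900 and c[i][0]<420]
    if len(g)!=1: print("tips",[(st[i].tolist(),c[i].round(1).tolist()) for i in g])
    return (c[g[0]],st[g[0],1],st[g[0],2]) if g else None
'''+s[j:].replace("OFF=2.0","OFF=-2.8").replace("wproj([6,","wproj([4,")
open('h.py','w').write(s)
E
rm log.txt
python3 -m pendant '{"grip":[-1,-1],"linear":[[0,0,0],[0,0,0]],"angular":[[0,0,0],[0,0,0]]}'
python3 m.py w5; python3 -c "
from h import *
o=ctrl.get_obs(); print(Ro.from_rotvec(o['orientation']).as_matrix().round(4))
for n in('w3','w4','w5'):
    im=cv2.imread(f'pics/{n}.png')[:,:,::-1];print(tip(im))
    g=im.astype(int);k=((g.min(2)>150)&(np.ptp(g,axis=2)<25)).astype(np.uint8);k[125:]=0;k[:,170:]=0
    N,l,st,c=cv2.connectedComponentsWithStats(k);i=1+st[1:,4].argmax();print(st[i],c[i])
"
```

```text
t: 5.48
ee_pos: [548.3, -121.9, 271.2]
orientation: [3.137, 0.161, -0.0]
ft_force: [-3.3, 1.8, 3.6]
width: 15.1
grasp_force: 30.0
t 5.48 p 0.0039 b -0.2555 tipy 43.0 | x -92.7 y -0.5 z 271.2 dz 0.2 | row 36 w 15.1 gf 30.0 F [-3.3  1.8  3.6]
[[ 9.948e-01  1.022e-01 -1.000e-04]
 [ 1.022e-01 -9.948e-01 -5.000e-04]
 [-2.000e-04  5.000e-04 -1.000e+00]]
(array([242.49776786,  41.83928571]), np.int32(32), np.int32(24))
[ 114   86   38   34 1105] [132.5321267  102.70950226]
(array([143.71633238,  44.98853868]), np.int32(36), np.int32(20))
[  70   86  100   39 2946] [120.32179226 108.37746096]
(array([141.54570637,  45.07479224]), np.int32(36), np.int32(20))
[  69   86  101   39 2955] [119.95939086 108.39729272]
```

```bash
sed -i 's/^OFF=-2.8/OFF=-6.4/; s/-170\*np.sin(b),160+170\*np.cos(b)\],o/-170*np.sin(b),152.5+170*np.cos(b)],o/' h.py
cat > est.py <<'E'
import sys,json,numpy as np
from scipy.optimize import least_squares
I,ks,cs,cb,fr=.027,.2,.006,.012,.001
def acc(b,v,p,pd,K,M): return (ks*(p-b)+cs*(pd-v)+K*b-M-cb*v-fr*np.tanh(v/.01))/I
def sim(b,v,t,tp,pp,K,M,dt=1/120):
    "states at times t (t[0]=start) for the lever path (tp,pp)"
    out=[(b,v)]
    for a,c in zip(t[:-1],t[1:]):
        n=max(1,int(np.ceil((c-a)/dt))); h=(c-a)/n
        for k in range(n):
            s=a+(k+.5)*h; p=np.interp(s,tp,pp); pd=(np.interp(s+h/2,tp,pp)-np.interp(s-h/2,tp,pp))/h
            v+=h*acc(b,v,p,pd,K,M); b+=h*v
            if b<-.27: b,v=-.27,max(v,0)
        out.append((b,v))
    return np.array(out)
def est(t0,rest=False,M0=.045,sM=.03):
    L=np.array([json.loads(l) for l in open("log.txt")]); L=L[L[:,0]>=t0-1e-3]
    def r(q):
        x=sim(q[0],q[1],L[:,0],L[:,0],L[:,1],q[2],q[3])
        return np.r_[np.nan_to_num((x[:,0]-L[:,2])/.003),(q[2]-.285)/.025,(q[3]-M0)/sM,(q[1]/.005 if rest else q[1]/2),((q[0]+.27)/.002 if rest else 0)]
    s=least_squares(r,[L[0,2],0,.285,M0],x_scale=[.01,.05,.02,.01],diff_step=1e-3)
    x=sim(s.x[0],s.x[1],L[:,0],L[:,0],L[:,1],s.x[2],s.x[3])
    return L,s.x,x
def plan(b,v,p0,K,M,goal,n=18,hold=.05,vmax=.25):
    eq=lambda g:M/ks-(K/ks-1)*g
    tt=np.r_[0,hold+np.arange(n+1)/12]
    def roll(q): return sim(b,v,tt,tt,np.r_[p0,p0,q],K,M,1/60)
    def r(q):
        x=roll(q); P=np.r_[p0,q]
        return np.r_[(x[2:,0]-goal)*4,x[2:,1]*1.5,np.maximum(np.abs(x[:,1])-vmax,0)*20,np.diff(P)*5,np.diff(P,2)*5,(x[-1,0]-goal)*20,x[-1,1]*12,(q[-1]-eq(goal))*5]
    s=least_squares(r,np.linspace(p0,eq(goal),n+1)[1:],bounds=(-.4,1),max_nfev=25)
    return s.x,roll(s.x),eq(goal)
if __name__=="__main__":
    t0=float(sys.argv[1]); goal=float(sys.argv[2]); vm=float(sys.argv[3]) if len(sys.argv)>3 else .25; rest=len(sys.argv)>4
    L,q,x=est(t0,rest); K,M=q[2:]
    print("K %.3f M %.4f resid(mrad)"%(K,M),((x[:,0]-L[:,2])*1e3).round(0)[-8:].tolist(),"now b %.3f v %.3f"%tuple(x[-1]))
    p0=L[-1,1]; P,X,e=plan(*x[-1],p0,K,M,goal,vmax=vm)
    PP=np.r_[p0,P]; print("eq p %.3f; p"%e,P[:10].round(3).tolist()); print("b",X[2:,0].round(3)[:12].tolist()); print("v",X[2:,1].round(2)[:12].tolist())
    print("ty,tz",[[round(130*(np.sin(c)-np.sin(a)),1),round(-130*(np.cos(c)-np.cos(a)),1)] for a,c in zip(PP[:9],PP[1:])])
E
python3 -m pendant '{"grip":[-1,-1,-1,-1,-1,-1],"linear":[[0,2.1,0.1],[0,2.1,0.1],[0,2.1,0.1],[0,2.1,0.1],[0,2.1,0.2],[0,2.1,0.2]],"angular":[[0,0,0],[0,0,0],[0,0,0],[0,0,0],[0,0,0],[0,0,0]]}'
python3 m.py;
python3 -m pendant '{"grip":[-1,-1],"linear":[[0,0,0],[0,0,0]],"angular":[[0,0,0],[0,0,0]]}'
python3 m.py
```

```text
t: 6.03
ee_pos: [549.5, -134.1, 270.2]
orientation: [-3.137, -0.161, 0.001]
ft_force: [-2.8, 2.2, 5.6]
width: 14.7
grasp_force: 30.0
t 6.03 p 0.0987 b -0.2685 tipy 45.1 | x -92.7 y -12.8 z 270.2 dz -0.2 | row 35 w 14.7 gf 30.0 F [-2.8  2.2  5.6]
t: 6.25
ee_pos: [549.5, -134.2, 270.3]
orientation: [3.137, 0.161, -0.0]
ft_force: [-2.8, 2.3, 5.1]
width: 15.5
grasp_force: 30.0
t 6.25 p 0.0990 b -0.2711 tipy 45.5 | x -92.6 y -12.9 z 270.3 dz -0.1 | row 35 w 15.5 gf 30.0 F [-2.8  2.3  5.1]
```

```bash
python3 -m pendant '{"grip":[-1,-1,-1,-1,-1,-1],"linear":[[0,1.3,0.1],[0,1.3,0.1],[0,1.3,0.2],[0,1.3,0.2],[0,1.3,0.2],[0,1.3,0.2]],"angular":[[0,0,0],[0,0,0],[0,0,0],[0,0,0],[0,0,0],[0,0,0]]}' >/dev/null; python3 m.py
```

```text
t 6.80 p 0.1591 b -0.2709 tipy 45.5 | x -92.6 y -20.6 z 269.1 dz -0.2 | row 34 w 15.2 gf 30.0 F [-3.7  2.   1.8]
```

```bash
python3 -m pendant '{"grip":[-1,-1,-1,-1],"linear":[[0,1.3,0.2],[0,1.3,0.2],[0,1.3,0.2],[0,1.3,0.2]],"angular":[[0,0,0],[0,0,0],[0,0,0],[0,0,0]]}' >/dev/null; python3 m.py
```

```text
t 7.18 p 0.1999 b -0.2713 tipy 45.6 | x -92.6 y -25.8 z 268.4 dz 0.0 | row 33 w 15.3 gf 30.0 F [-3.9  1.7  2. ]
```

```bash
python3 -m pendant '{"grip":[-1,-1,-1,-1],"linear":[[0,1.3,0.2],[0,1.3,0.3],[0,1.3,0.3],[0,1.3,0.3]],"angular":[[0,0,0],[0,0,0],[0,0,0],[0,0,0]]}' >/dev/null; python3 m.py
```

```text
t 7.57 p 0.2414 b -0.2723 tipy 45.7 | x -92.5 y -31.1 z 267.5 dz 0.3 | row 32 w 15.5 gf 30.0 F [-4.6  2.5  4.2]
```

```bash
python3 -m pendant '{"grip":[-1,-1,-1,-1],"linear":[[0,1,0.2],[0,1,0.3],[0,1,0.3],[0,1,0.3]],"angular":[[0,0,0],[0,0,0],[0,0,0],[0,0,0]]}' >/dev/null; python3 m.py
```

```text
t 7.95 p 0.2724 b -0.2740 tipy 46.0 | x -92.5 y -35.0 z 266.3 dz 0.1 | row 31 w 15.3 gf 30.0 F [-4.2  3.   3.7]
```

```bash
python3 -m pendant '{"grip":[-1,-1,-1,-1],"linear":[[0,1,0.3],[0,1,0.3],[0,1,0.3],[0,1,0.3]],"angular":[[0,0,0],[0,0,0],[0,0,0],[0,0,0]]}' >/dev/null; python3 m.py
```

```text
t 8.33 p 0.3046 b -0.2745 tipy 46.1 | x -92.4 y -39.0 z 265.1 dz 0.1 | row 31 w 15.4 gf 30.0 F [-4.2  2.5  3. ]
```

```bash
python3 -m pendant '{"grip":[-1,-1,-1,-1],"linear":[[0,1,0.3],[0,1,0.3],[0,1,0.3],[0,1,0.3]],"angular":[[0,0,0],[0,0,0],[0,0,0],[0,0,0]]}' >/dev/null; python3 m.py
```

```text
tips []
t 8.72 p 0.3360 b nan tipy nan | x -92.4 y -42.9 z 263.8 dz 0.0 | row None w 15.3 gf 30.0 F [-3.   3.6  1.5]
```

```bash
cat > t2.py <<'E'
from h import *
import sys
def stem(im):
    m=im[:110].astype(int); k=((m.max(2)<62)&(np.ptp(m,axis=2)<14)).astype(np.uint8); k=cv2.morphologyEx(k,cv2.MORPH_OPEN,np.ones((4,4)))
    N,l,st,c=cv2.connectedComponentsWithStats(k)
    return [(st[i].tolist(),c[i].round(1).tolist()) for i in range(1,N) if st[i,4]>300 and st[i,0]<400]
def bob(im):
    h=cv2.cvtColor(im[:115],cv2.COLOR_RGB2HSV); k=((h[...,0]>15)&(h[...,0]<28)&(h[...,1]>130)&(h[...,2]>120)).astype(np.uint8)
    k=cv2.morphologyEx(k,cv2.MORPH_OPEN,np.ones((5,5))); N,l,st,c=cv2.connectedComponentsWithStats(k)
    return [(st[i].tolist(),c[i].round(1).tolist()) for i in range(1,N) if st[i,4]>500]
if __name__=="__main__":
    o=ctrl.get_obs(); print(lever(o)); im=ctrl.get_image("wrist"); cv2.imwrite("pics/w6.png",im[:,:,::-1])
    for n in("w3","w4","w5","w6"):
        im=cv2.imread(f"pics/{n}.png")[:,:,::-1].copy(); print(n,"stem",stem(im),"bob",bob(im))
E
python3 t2.py
```

```text
0.33689143195701876
w3 stem [([232, 33, 61, 45, 1535], [260.9, 54.6])] bob [([264, 25, 51, 32, 1097], [288.6, 39.0]), ([245, 58, 82, 42, 2016], [285.9, 81.2]), ([116, 63, 59, 31, 1084], [145.1, 77.1])]
w4 stem [([135, 37, 88, 42, 1793], [176.0, 57.7])] bob [([187, 28, 56, 34, 1255], [214.6, 43.4]), ([180, 60, 75, 41, 1721], [220.3, 82.8]), ([84, 64, 56, 30, 1054], [111.9, 78.1]), ([264, 79, 29, 31, 539], [278.4, 93.6])]
w5 stem [([132, 37, 90, 42, 1838], [174.2, 57.5])] bob [([186, 28, 56, 34, 1246], [213.3, 43.2]), ([179, 60, 75, 41, 1679], [219.0, 82.9]), ([83, 64, 56, 30, 1056], [111.0, 78.0]), ([263, 79, 29, 31, 541], [277.6, 93.5])]
w6 stem [([0, 30, 130, 47, 2596], [59.0, 54.7]), ([190, 82, 33, 15, 307], [205.4, 89.9])] bob [([92, 23, 55, 36, 1360], [117.8, 40.2]), ([91, 55, 70, 45, 1632], [127.1, 81.4]), ([34, 64, 57, 30, 1037], [62.3, 78.0]), ([208, 77, 31, 33, 625], [223.4, 91.2])]
```

```bash
cat >> h.py <<'E'
def stemroot(im):
    "column where the black pointer stem leaves the bob (camera to its right)"
    m=im[:110].astype(int); k=((m.max(2)<62)&(np.ptp(m,axis=2)<14)).astype(np.uint8); k=cv2.morphologyEx(k,cv2.MORPH_OPEN,np.ones((4,4)))
    N,l,st,c=cv2.connectedComponentsWithStats(k); g=[i for i in range(1,N) if st[i,4]>900 and st[i,1]<60 and st[i,0]<400]
    return st[g[0],0]+st[g[0],2] if g else None
ZR=160.
def beam2(u,o,r=112.): return brentq(lambda b:wproj([4,-r*np.sin(b),ZR+r*np.cos(b)],o)[0]-4.5-u,-.6,.6)
E
python3 - <<'E'
s=open('h.py').read()
s=s.replace("g=[i for i in range(1,N) if 200<st[i,4]<900 and c[i][0]<420]","g=[i for i in range(1,N) if 200<st[i,4]<900 and 2<st[i,0]<400]")
s=s.replace('''    open("log.txt"''','''    if not r and stemroot(im): b=beam2(stemroot(im),o); print("root")
    open("log.txt"''')
open('h.py','w').write(s)
from h import *
import h
o=ctrl.get_obs()
R=Ro.from_rotvec(o["orientation"])
for Z in(145,150,155,160):
  for r in(105,112,120):
    h.ZR=Z; out=[]
    for y,z,u in((34.1,266.7,293),(-.5,271.2,222),(-43.,263.8,130)):
        q=dict(o); q["ee_pos"]=toW([-92.6,y,z]); out.append(round(beam2(u,q,r),4))
    print(Z,r,out)
E
```

```text
145 105 [-0.2403, -0.2942, -0.3708]
145 112 [-0.2286, -0.2632, -0.3078]
145 120 [-0.2169, -0.2326, -0.2483]
150 105 [-0.243, -0.2852, -0.3423]
150 112 [-0.2311, -0.2549, -0.2826]
150 120 [-0.2193, -0.225, -0.2259]
155 105 [-0.2457, -0.2763, -0.3146]
155 112 [-0.2336, -0.2466, -0.2579]
155 120 [-0.2216, -0.2174, -0.2039]
160 105 [-0.2483, -0.2674, -0.2876]
160 112 [-0.2361, -0.2384, -0.2338]
160 120 [-0.2239, -0.2098, -0.1822]
```

```bash
sed -i 's/^ZR=160./ZR=153./' h.py
python3 -m pendant '{"grip":[-1,-1,-1,-1],"linear":[[0,0.9,0.3],[0,0.9,0.3],[0,0.9,0.3],[0,0.9,0.3]],"angular":[[0,0,0],[0,0,0],[0,0,0],[0,0,0]]}' >/dev/null; python3 m.py
```

```text
tips []
root
t 9.15 p 0.3660 b -0.2666 tipy 44.8 | x -92.4 y -46.5 z 262.6 dz 0.2 | row None w 15.1 gf 30.0 F [-3.5  3.5  1.5]
```

```bash
python3 -m pendant '{"grip":[-1,-1,-1,-1],"linear":[[0,0.9,0.4],[0,0.9,0.4],[0,0.9,0.4],[0,0.9,0.4]],"angular":[[0,0,0],[0,0,0],[0,0,0],[0,0,0]]}' >/dev/null; python3 m.py
```

```text
tips []
root
t 9.53 p 0.3973 b -0.2349 tipy 39.6 | x -92.4 y -50.3 z 261.2 dz 0.3 | row None w 15.3 gf 30.0 F [-2.9  1.3  4.2]
```

```bash
python3 m.py w7; python3 -c "
from t2 import *
im=cv2.imread('pics/w7.png')[:,:,::-1].copy();print(stem(im),bob(im));o=ctrl.get_obs();print(wproj([4,25,255],o))"
```

```text
tips []
root
t 9.58 p 0.3989 b -0.2275 tipy 38.3 | x -92.4 y -50.5 z 261.2 dz 0.4 | row None w 15.4 gf 30.0 F [-3.4  1.9  2.6]
[([0, 29, 120, 47, 2426], [54.6, 54.0]), ([182, 82, 32, 15, 315], [196.5, 89.7])] [([79, 20, 73, 84, 3308], [113.7, 57.1]), ([15, 61, 60, 32, 1176], [44.9, 76.0]), ([198, 77, 31, 32, 634], [213.2, 91.1])]
[132.03940464  69.37140399]
```

```bash
python3 est.py 9.1 0.06 0.25 rest
```

```text
K 0.284 M 0.0402 resid(mrad) [-2.0, -1.0, 1.0] now b -0.226 v 0.208
eq p 0.176; p [0.337, 0.302, 0.29, 0.285, 0.278, 0.268, 0.254, 0.236, 0.216, 0.198]
b [-0.194, -0.172, -0.151, -0.13, -0.109, -0.088, -0.067, -0.047, -0.028, -0.01, 0.006, 0.019]
v [0.26, 0.26, 0.25, 0.25, 0.25, 0.25, 0.25, 0.24, 0.22, 0.2, 0.18, 0.15]
ty,tz [[np.float64(-7.5), np.float64(-2.9)], [np.float64(-4.3), np.float64(-1.4)], [np.float64(-1.5), np.float64(-0.5)], [np.float64(-0.7), np.float64(-0.2)], [np.float64(-0.8), np.float64(-0.2)], [np.float64(-1.2), np.float64(-0.3)], [np.float64(-1.8), np.float64(-0.5)], [np.float64(-2.3), np.float64(-0.6)], [np.float64(-2.5), np.float64(-0.6)]]
```

```bash
python3 -m pendant '{"grip":[-1,-1,-1],"linear":[[0,-5,-2],[0,-2.5,-0.9],[0,-1,-0.4]],"angular":[[0,0,0],[0,0,0],[0,0,0]]}' >/dev/null; python3 m.py; python3 est.py 9.1 0.06 0.25 rest
```

```text
t 9.88 p 0.3293 b -0.1671 tipy 28.3 | x -92.3 y -42.0 z 264.7 dz 0.7 | row 26 w 15.3 gf 30.0 F [-2.6 -3.3  1.3]
K 0.266 M 0.0470 resid(mrad) [-1.0, -4.0, -4.0, 2.0] now b -0.165 v 0.245
eq p 0.215; p [0.314, 0.302, 0.292, 0.278, 0.261, 0.243, 0.229, 0.217, 0.21, 0.206]
b [-0.131, -0.11, -0.089, -0.069, -0.049, -0.03, -0.013, 0.002, 0.015, 0.025, 0.034, 0.041]
v [0.25, 0.25, 0.25, 0.24, 0.23, 0.22, 0.19, 0.17, 0.14, 0.12, 0.1, 0.08]
ty,tz [[np.float64(-1.9), np.float64(-0.6)], [np.float64(-1.4), np.float64(-0.5)], [np.float64(-1.3), np.float64(-0.4)], [np.float64(-1.7), np.float64(-0.5)], [np.float64(-2.1), np.float64(-0.6)], [np.float64(-2.2), np.float64(-0.6)], [np.float64(-1.9), np.float64(-0.5)], [np.float64(-1.4), np.float64(-0.3)], [np.float64(-0.9), np.float64(-0.2)]]
```

```bash
python3 -m pendant '{"grip":[-1,-1,-1],"linear":[[0,-2.5,-0.7],[0,-2,-0.5],[0,-1.5,-0.4]],"angular":[[0,0,0],[0,0,0],[0,0,0]]}' >/dev/null; python3 m.py; python3 est.py 9.1 0.06 0.25 rest
```

```text
t 10.18 p 0.2796 b -0.0837 tipy 14.2 | x -92.0 y -35.9 z 266.6 dz 0.7 | row 28 w 15.4 gf 30.0 F [-3.4 -4.6  4.8]
K 0.279 M 0.0435 resid(mrad) [-1.0, -5.0, -4.0, 4.0, -1.0] now b -0.084 v 0.263
eq p 0.194; p [0.246, 0.221, 0.202, 0.19, 0.184, 0.181, 0.181, 0.183, 0.186, 0.189]
b [-0.05, -0.03, -0.012, 0.003, 0.016, 0.026, 0.034, 0.04, 0.045, 0.049, 0.052, 0.054]
v [0.25, 0.23, 0.2, 0.17, 0.14, 0.11, 0.09, 0.07, 0.05, 0.04, 0.03, 0.02]
ty,tz [[np.float64(-4.2), np.float64(-1.1)], [np.float64(-3.2), np.float64(-0.8)], [np.float64(-2.3), np.float64(-0.5)], [np.float64(-1.5), np.float64(-0.3)], [np.float64(-0.9), np.float64(-0.2)], [np.float64(-0.3), np.float64(-0.1)], [np.float64(0.0), np.float64(0.0)], [np.float64(0.3), np.float64(0.0)], [np.float64(0.3), np.float64(0.1)]]
```

```bash
python3 -m pendant '{"grip":[-1,-1,-1],"linear":[[0,-4.4,-0.9],[0,-3.2,-0.6],[0,-2.3,-0.3]],"angular":[[0,0,0],[0,0,0],[0,0,0]]}' >/dev/null; python3 m.py; python3 est.py 9.1 0.06 0.25 rest
```

```text
t 10.48 p 0.2000 b 0.0061 tipy -1.0 | x -91.9 y -25.8 z 268.6 dz 0.2 | row 30 w 15.4 gf 30.0 F [-2.7 -2.1  4.5]
K 0.302 M 0.0381 resid(mrad) [-0.0, -5.0, -5.0, 2.0, 2.0, -1.0] now b 0.005 v 0.271
eq p 0.160; p [0.138, 0.098, 0.082, 0.082, 0.093, 0.108, 0.122, 0.135, 0.145, 0.153]
b [0.039, 0.055, 0.067, 0.074, 0.077, 0.077, 0.076, 0.073, 0.071, 0.068, 0.066, 0.064]
v [0.23, 0.18, 0.12, 0.06, 0.02, -0.01, -0.02, -0.03, -0.03, -0.03, -0.03, -0.02]
ty,tz [[np.float64(-8.0), np.float64(-1.4)], [np.float64(-5.1), np.float64(-0.6)], [np.float64(-2.1), np.float64(-0.2)], [np.float64(0.1), np.float64(0.0)], [np.float64(1.4), np.float64(0.1)], [np.float64(1.9), np.float64(0.2)], [np.float64(1.9), np.float64(0.2)], [np.float64(1.7), np.float64(0.2)], [np.float64(1.3), np.float64(0.2)]]
```

```bash
python3 -m pendant '{"grip":[-1,-1,-1],"linear":[[0,-9.5,-1.3],[0,-6,-0.5],[0,-2.5,-0.1]],"angular":[[0,0,0],[0,0,0],[0,0,0]]}' >/dev/null; python3 m.py w8; python3 est.py 9.8 0.06 0.25
python3 -c "
from t2 import *
im=cv2.imread('pics/w8.png')[:,:,::-1];m=im.astype(int);k=((m[...,0]>150)&(m[...,1]<75)&(m[...,2]<75)).astype(np.uint8);k[145:]=0
N,l,st,c=cv2.connectedComponentsWithStats(k); i=1+st[1:,4].argmax(); print(' red',st[i],c[i].round(1),tip(im))"
```

```text
t 10.78 p 0.0546 b 0.0732 tipy -12.4 | x -92.0 y -7.1 z 270.2 dz -0.6 | row 32 w 15.3 gf 30.0 F [-1.2 -2.4  3.4]
K 0.289 M 0.0372 resid(mrad) [0.0, -1.0, 1.0, -0.0] now b 0.073 v 0.117
eq p 0.159; p [0.076, 0.098, 0.117, 0.133, 0.145, 0.153, 0.158, 0.16, 0.161, 0.161]
b [0.081, 0.081, 0.079, 0.076, 0.072, 0.069, 0.067, 0.064, 0.063, 0.062, 0.061, 0.061]
v [0.02, -0.01, -0.03, -0.04, -0.04, -0.04, -0.03, -0.02, -0.02, -0.01, -0.01, -0.0]
ty,tz [[np.float64(2.8), np.float64(0.2)], [np.float64(2.8), np.float64(0.2)], [np.float64(2.5), np.float64(0.3)], [np.float64(2.1), np.float64(0.3)], [np.float64(1.5), np.float64(0.2)], [np.float64(1.0), np.float64(0.2)], [np.float64(0.6), np.float64(0.1)], [np.float64(0.3), np.float64(0.1)], [np.float64(0.1), np.float64(0.0)]]
 red [ 269   89   33   56 1679] [285.3 117.2] (array([291.83261803,  41.65879828]), np.int32(32), np.int32(24))
```

```bash
python3 -m pendant '{"grip":[-1,-1,-1],"linear":[[0,2.5,0],[0,2.8,0],[0,2.5,0.1]],"angular":[[0,0,0],[0,0,0],[0,0,0]]}' >/dev/null; python3 m.py; python3 est.py 9.8 0.06 0.25
```

```text
t 11.08 p 0.1138 b 0.0943 tipy -16.0 | x -92.1 y -14.8 z 269.4 dz -0.7 | row 31 w 15.2 gf 30.0 F [1.9 2.9 2.2]
K 0.306 M 0.0359 resid(mrad) [0.0, -1.0, -0.0, 2.0, -1.0] now b 0.094 v 0.018
eq p 0.148; p [0.104, 0.101, 0.104, 0.111, 0.119, 0.127, 0.134, 0.139, 0.143, 0.145]
b [0.094, 0.093, 0.091, 0.088, 0.084, 0.08, 0.076, 0.073, 0.07, 0.067, 0.065, 0.064]
v [-0.01, -0.02, -0.03, -0.04, -0.05, -0.05, -0.04, -0.04, -0.03, -0.03, -0.02, -0.02]
ty,tz [[np.float64(-1.2), np.float64(-0.1)], [np.float64(-0.4), np.float64(-0.0)], [np.float64(0.4), np.float64(0.0)], [np.float64(0.9), np.float64(0.1)], [np.float64(1.1), np.float64(0.1)], [np.float64(1.0), np.float64(0.1)], [np.float64(0.9), np.float64(0.1)], [np.float64(0.7), np.float64(0.1)], [np.float64(0.5), np.float64(0.1)]]
```

```bash
python3 -m pendant '{"grip":[-1,-1,-1],"linear":[[0,-2,-0.3],[0,-0.6,-0.2],[0,0.4,0]],"angular":[[0,0,0],[0,0,0],[0,0,0]]}' >/dev/null; python3 m.py; python3 est.py 9.8 0.06 0.25
```

```text
t 11.38 p 0.1012 b 0.0885 tipy -15.0 | x -92.2 y -13.1 z 269.8 dz -0.6 | row 31 w 15.2 gf 30.0 F [ 3.7  1.4 -1.5]
K 0.302 M 0.0360 resid(mrad) [0.0, -1.0, -0.0, 2.0, -1.0, 0.0] now b 0.089 v -0.038
eq p 0.149; p [0.118, 0.132, 0.142, 0.148, 0.151, 0.152, 0.152, 0.151, 0.151, 0.15]
b [0.082, 0.078, 0.074, 0.07, 0.067, 0.065, 0.063, 0.062, 0.061, 0.061, 0.061, 0.061]
v [-0.05, -0.05, -0.05, -0.04, -0.03, -0.02, -0.02, -0.01, -0.01, -0.0, -0.0, -0.0]
ty,tz [[np.float64(2.2), np.float64(0.2)], [np.float64(1.8), np.float64(0.2)], [np.float64(1.3), np.float64(0.2)], [np.float64(0.8), np.float64(0.1)], [np.float64(0.4), np.float64(0.1)], [np.float64(0.2), np.float64(0.0)], [np.float64(-0.0), np.float64(-0.0)], [np.float64(-0.1), np.float64(-0.0)], [np.float64(-0.1), np.float64(-0.0)]]
```

```bash
python3 -m pendant '{"grip":[-1,-1,-1,-1],"linear":[[0,2.1,0.1],[0,1.8,0.1],[0,1.3,0],[0,0.8,0]],"angular":[[0,0,0],[0,0,0],[0,0,0],[0,0,0]]}' >/dev/null; python3 m.py; python3 est.py 9.8 0.06 0.25
```

```text
t 11.77 p 0.1437 b 0.0686 tipy -11.6 | x -92.2 y -18.6 z 269.2 dz -0.4 | row 30 w 15.0 gf 30.0 F [ 5.8  3.3 -4.3]
K 0.302 M 0.0360 resid(mrad) [0.0, -1.0, -0.0, 2.0, -1.0, 0.0, 0.0] now b 0.069 v -0.050
eq p 0.149; p [0.153, 0.159, 0.161, 0.161, 0.16, 0.158, 0.156, 0.154, 0.153, 0.151]
b [0.063, 0.06, 0.058, 0.057, 0.057, 0.057, 0.057, 0.058, 0.058, 0.059, 0.059, 0.059]
v [-0.04, -0.03, -0.02, -0.01, -0.0, 0.0, 0.01, 0.01, 0.01, 0.0, 0.0, 0.0]
ty,tz [[np.float64(1.2), np.float64(0.2)], [np.float64(0.7), np.float64(0.1)], [np.float64(0.3), np.float64(0.0)], [np.float64(-0.0), np.float64(-0.0)], [np.float64(-0.2), np.float64(-0.0)], [np.float64(-0.2), np.float64(-0.0)], [np.float64(-0.2), np.float64(-0.0)], [np.float64(-0.2), np.float64(-0.0)], [np.float64(-0.2), np.float64(-0.0)]]
```

```bash
python3 -m pendant '{"grip":[-1,-1,-1,-1,-1],"linear":[[0,1.2,0.1],[0,0.7,0],[0,0.3,0],[0,0,0],[0,-0.2,0]],"angular":[[0,0,0],[0,0,0],[0,0,0],[0,0,0],[0,0,0]]}' >/dev/null; python3 m.py; python3 est.py 9.8 0.06 0.25
```

```text
t 12.23 p 0.1591 b 0.0518 tipy -8.8 | x -92.2 y -20.6 z 269.0 dz -0.3 | row 30 w 15.2 gf 30.0 F [ 5.8  2.8 -4.5]
K 0.301 M 0.0360 resid(mrad) [0.0, -1.0, -0.0, 2.0, -1.0, 0.0, -0.0, 0.0] now b 0.052 v -0.016
eq p 0.150; p [0.163, 0.165, 0.165, 0.163, 0.161, 0.159, 0.157, 0.155, 0.154, 0.152]
b [0.051, 0.051, 0.051, 0.052, 0.053, 0.054, 0.055, 0.056, 0.057, 0.058, 0.058, 0.059]
v [-0.0, 0.0, 0.01, 0.01, 0.01, 0.01, 0.01, 0.01, 0.01, 0.01, 0.01, 0.01]
ty,tz [[np.float64(0.5), np.float64(0.1)], [np.float64(0.2), np.float64(0.0)], [np.float64(-0.0), np.float64(-0.0)], [np.float64(-0.2), np.float64(-0.0)], [np.float64(-0.3), np.float64(-0.0)], [np.float64(-0.3), np.float64(-0.0)], [np.float64(-0.3), np.float64(-0.0)], [np.float64(-0.2), np.float64(-0.0)], [np.float64(-0.2), np.float64(-0.0)]]
```

```bash
python3 -m pendant '{"grip":[-1,-1,-1,-1,-1,-1],"linear":[[0,0.6,0],[0,0.2,0],[0,0,0],[0,-0.2,0],[0,-0.3,0],[0,-0.3,0]],"angular":[[0,0,0],[0,0,0],[0,0,0],[0,0,0],[0,0,0],[0,0,0]]}' >/dev/null; python3 m.py w9; python3 est.py 9.8 0.06 0.25
python3 -c "
from t2 import *
im=cv2.imread('pics/w9.png')[:,:,::-1];m=im.astype(int);k=((m[...,0]>150)&(m[...,1]<75)&(m[...,2]<75)).astype(np.uint8);k[145:]=0
N,l,st,c=cv2.connectedComponentsWithStats(k); i=1+st[1:,4].argmax(); print(' red',st[i],c[i].round(1),tip(im))"
```

```text
t 12.78 p 0.1587 b 0.0512 tipy -8.7 | x -92.2 y -20.5 z 269.0 dz -0.3 | row 30 w 15.4 gf 30.0 F [ 5.4  4.2 -3.2]
K 0.301 M 0.0360 resid(mrad) [-1.0, -0.0, 2.0, -1.0, 0.0, -0.0, 0.0, 0.0] now b 0.051 v 0.006
eq p 0.150; p [0.16, 0.16, 0.159, 0.158, 0.156, 0.155, 0.154, 0.153, 0.152, 0.152]
b [0.052, 0.053, 0.054, 0.054, 0.055, 0.056, 0.057, 0.058, 0.058, 0.059, 0.059, 0.059]
v [0.01, 0.01, 0.01, 0.01, 0.01, 0.01, 0.01, 0.01, 0.01, 0.0, 0.0, 0.0]
ty,tz [[np.float64(0.1), np.float64(0.0)], [np.float64(0.0), np.float64(0.0)], [np.float64(-0.1), np.float64(-0.0)], [np.float64(-0.2), np.float64(-0.0)], [np.float64(-0.2), np.float64(-0.0)], [np.float64(-0.2), np.float64(-0.0)], [np.float64(-0.2), np.float64(-0.0)], [np.float64(-0.1), np.float64(-0.0)], [np.float64(-0.1), np.float64(-0.0)]]
 red [ 223   91   34   54 1668] [239.8 117.3] (array([237.50199203,  39.51593625]), np.int32(30), np.int32(26))
```

View pics/w9.png

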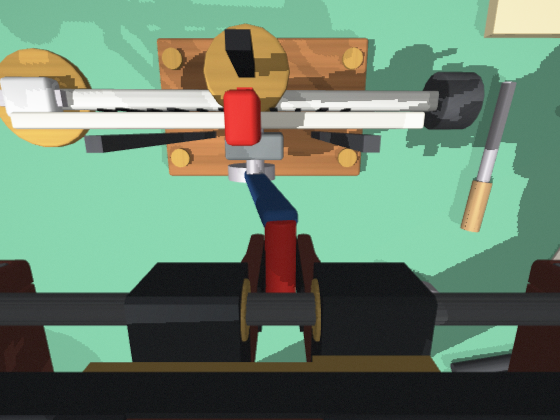

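```bash
python3 -m pendant '{"grip":[-1,-1,-1,-1,-1,-1,-1],"linear":[[0,0.1,0],[0,0,0],[0,-0.1,0],[0,-0.2,0],[0,-0.2,0],[0,-0.2,0],[0,-0.2,0]],"angular":[[0,0,0],[0,0,0],[0,0,0],[0,0,0],[0,0,0],[0,0,0],[0,0,0]]}' >/dev/null; python3 m.py; python3 est.py 9.8 0.06 0.25
```

```text
t 13.42 p 0.1538 b 0.0517 tipy -8.8 | x -92.2 y -19.9 z 269.1 dz -0.3 | row 30 w 15.4 gf 30.0 F [ 5.4  2.9 -2.4]
K 0.295 M 0.0356 resid(mrad) [-1.0, 2.0, -1.0, 1.0, -0.0, -1.0, -2.0, 1.0] now b 0.053 v 0.003
eq p 0.150; p [0.156, 0.158, 0.158, 0.158, 0.157, 0.156, 0.155, 0.154, 0.153, 0.152]
b [0.053, 0.054, 0.054, 0.055, 0.055, 0.056, 0.057, 0.057, 0.058, 0.058, 0.059, 0.059]
v [0.0, 0.01, 0.01, 0.01, 0.01, 0.01, 0.01, 0.01, 0.01, 0.01, 0.0, 0.0]
ty,tz [[np.float64(0.4), np.float64(0.1)], [np.float64(0.2), np.float64(0.0)], [np.float64(0.1), np.float64(0.0)], [np.float64(-0.1), np.float64(-0.0)], [np.float64(-0.1), np.float64(-0.0)], [np.float64(-0.2), np.float64(-0.0)], [np.float64(-0.2), np.float64(-0.0)], [np.float64(-0.1), np.float64(-0.0)], [np.float64(-0.1), np.float64(-0.0)]]
```

```bash
python3 -m pendant '{"grip":[-1,-1,-1,-1,-1,-1],"linear":[[0,0.2,0],[0,0.2,0],[0,0,0],[0,0,0],[0,0,0],[0,0,0]],"angular":[[0,0,0],[0,0,0],[0,0,0],[0,0,0],[0,0,0],[0,0,0]]}' >/dev/null; python3 m.py; python3 est.py 9.8 0.06 0.25
```

```text
t 13.97 p 0.1560 b 0.0516 tipy -8.8 | x -92.2 y -20.2 z 269.1 dz -0.3 | row 30 w 15.6 gf 30.0 F [ 5.8  3.1 -3.6]
K 0.291 M 0.0353 resid(mrad) [2.0, -0.0, 1.0, -0.0, -1.0, -2.0, -0.0, 1.0] now b 0.053 v 0.004
eq p 0.150; p [0.157, 0.158, 0.157, 0.157, 0.156, 0.154, 0.153, 0.153, 0.152, 0.151]
b [0.054, 0.054, 0.055, 0.055, 0.056, 0.057, 0.057, 0.058, 0.058, 0.059, 0.059, 0.059]
v [0.01, 0.01, 0.01, 0.01, 0.01, 0.01, 0.01, 0.01, 0.01, 0.0, 0.0, 0.0]
ty,tz [[np.float64(0.2), np.float64(0.0)], [np.float64(0.1), np.float64(0.0)], [np.float64(-0.0), np.float64(-0.0)], [np.float64(-0.1), np.float64(-0.0)], [np.float64(-0.1), np.float64(-0.0)], [np.float64(-0.1), np.float64(-0.0)], [np.float64(-0.1), np.float64(-0.0)], [np.float64(-0.1), np.float64(-0.0)], [np.float64(-0.1), np.float64(-0.0)]]
```

Stuck by friction at the mark; hold still with checks.

```bash
python3 -m pendant '{"grip":[-1,-1,-1,-1,-1,-1,-1,-1],"linear":[[0,0,0],[0,0,0],[0,0,0],[0,0,0],[0,0,0],[0,0,0],[0,0,0],[0,0,0]],"angular":[[0,0,0],[0,0,0],[0,0,0],[0,0,0],[0,0,0],[0,0,0],[0,0,0],[0,0,0]]}' >/dev/null; python3 m.py
```

```text
t 14.68 p 0.1560 b 0.0516 tipy -8.8 | x -92.2 y -20.2 z 269.1 dz -0.3 | row 30 w 15.8 gf 30.0 F [ 6.   3.4 -3.8]
```

```bash
python3 -m pendant '{"grip":[-1,-1,-1,-1,-1,-1,-1,-1],"linear":[[0,0,0],[0,0,0],[0,0,0],[0,0,0],[0,0,0],[0,0,0],[0,0,0],[0,0,0]],"angular":[[0,0,0],[0,0,0],[0,0,0],[0,0,0],[0,0,0],[0,0,0],[0,0,0],[0,0,0]]}' >/dev/null; python3 m.py
python3 -m pendant '{"grip":[-1,-1,-1,-1,-1,-1,-1,-1],"linear":[[0,0,0],[0,0,0],[0,0,0],[0,0,0],[0,0,0],[0,0,0],[0,0,0],[0,0,0]],"angular":[[0,0,0],[0,0,0],[0,0,0],[0,0,0],[0,0,0],[0,0,0],[0,0,0],[0,0,0]]}' >/dev/null; python3 m.py
```

```text
t 15.40 p 0.1561 b 0.0517 tipy -8.8 | x -92.2 y -20.2 z 269.1 dz -0.3 | row 30 w 14.9 gf 30.0 F [ 4.9  3.6 -3.7]
t 16.12 p 0.1561 b 0.0518 tipy -8.8 | x -92.2 y -20.2 z 269.1 dz -0.3 | row 30 w 15.1 gf 30.0 F [ 5.1  3.2 -3.8]
```

```bash
python3 -m pendant '{"grip":[-1,-1,-1,-1,-1,-1,-1,-1,-1,-1,-1,-1],"linear":[[0,0,0],[0,0,0],[0,0,0],[0,0,0],[0,0,0],[0,0,0],[0,0,0],[0,0,0],[0,0,0],[0,0,0],[0,0,0],[0,0,0]],"angular":[[0,0,0],[0,0,0],[0,0,0],[0,0,0],[0,0,0],[0,0,0],[0,0,0],[0,0,0],[0,0,0],[0,0,0],[0,0,0],[0,0,0]]}' >/dev/null; python3 m.py
python3 -m pendant '{"grip":[-1,-1,-1,-1,-1,-1,-1,-1,-1,-1,-1,-1],"linear":[[0,0,0],[0,0,0],[0,0,0],[0,0,0],[0,0,0],[0,0,0],[0,0,0],[0,0,0],[0,0,0],[0,0,0],[0,0,0],[0,0,0]],"angular":[[0,0,0],[0,0,0],[0,0,0],[0,0,0],[0,0,0],[0,0,0],[0,0,0],[0,0,0],[0,0,0],[0,0,0],[0,0,0],[0,0,0]]}' >/dev/null; python3 m.py
```

```text
t 17.17 p 0.1563 b 0.0519 tipy -8.8 | x -92.2 y -20.2 z 269.1 dz -0.3 | row 30 w 15.2 gf 30.0 F [ 5.4  3.2 -3.9]
t 18.22 p 0.1561 b 0.0518 tipy -8.8 | x -92.2 y -20.2 z 269.1 dz -0.3 | row 30 w 15.3 gf 30.0 F [ 6.   2.9 -2.9]
```

```bash
python3 -m pendant '{"grip":[-1,-1,-1,-1,-1,-1,-1,-1,-1,-1,-1,-1],"linear":[[0,0,0],[0,0,0],[0,0,0],[0,0,0],[0,0,0],[0,0,0],[0,0,0],[0,0,0],[0,0,0],[0,0,0],[0,0,0],[0,0,0]],"angular":[[0,0,0],[0,0,0],[0,0,0],[0,0,0],[0,0,0],[0,0,0],[0,0,0],[0,0,0],[0,0,0],[0,0,0],[0,0,0],[0,0,0]]}' >/dev/null; python3 m.py
python3 -m pendant '{"grip":[-1,-1,-1,-1,-1,-1,-1,-1,-1,-1,-1,-1],"linear":[[0,0,0],[0,0,0],[0,0,0],[0,0,0],[0,0,0],[0,0,0],[0,0,0],[0,0,0],[0,0,0],[0,0,0],[0,0,0],[0,0,0]],"angular":[[0,0,0],[0,0,0],[0,0,0],[0,0,0],[0,0,0],[0,0,0],[0,0,0],[0,0,0],[0,0,0],[0,0,0],[0,0,0],[0,0,0]]}' >/dev/null; python3 m.py
```

```text
t 19.27 p 0.1560 b 0.0516 tipy -8.8 | x -92.2 y -20.2 z 269.1 dz -0.3 | row 30 w 15.1 gf 30.0 F [ 5.7  3.9 -3.8]
t 20.32 p 0.1559 b 0.0516 tipy -8.8 | x -92.2 y -20.2 z 269.1 dz -0.3 | row 30 w 15.6 gf 30.0 F [ 5.9  2.4 -3.3]
```

```bash
sed -i 's/(q\[2\]-.285)\/.025/(q[2]-.298)\/.012/; s/M0=.045,sM=.03/M0=.0358,sM=.004/; s/\[L\[0,2\],0,.285,M0\]/[L[0,2],0,.298,M0]/' est.py
python3 -m pendant '{"grip":[-1,-1,-1,-1,-1,-1,-1,-1],"linear":[[0,0,0],[0,0,0],[0,0,0],[0,0,0],[0,0,0],[0,0,0],[0,0,0],[0,0,0]],"angular":[[0,0,0],[0,0,0],[0,0,0],[0,0,0],[0,0,0],[0,0,0],[0,0,0],[0,0,0]]}' >/dev/null; python3 m.py; python3 est.py 21 -0.15 0.15
```

```text
t 21.03 p 0.1559 b 0.0516 tipy -8.8 | x -92.2 y -20.2 z 269.1 dz -0.3 | row 30 w 15.6 gf 30.0 F [ 5.4  2.6 -4. ]
K 0.298 M 0.0358 resid(mrad) [0.0] now b 0.052 v 0.000
eq p 0.252; p [0.075, 0.054, 0.08, 0.121, 0.151, 0.164, 0.169, 0.173, 0.179, 0.185]
b [0.05, 0.044, 0.034, 0.022, 0.009, -0.004, -0.017, -0.03, -0.042, -0.055, -0.068, -0.08]
v [-0.04, -0.09, -0.14, -0.15, -0.16, -0.15, -0.15, -0.15, -0.15, -0.15, -0.15, -0.15]
ty,tz [[np.float64(-10.4), np.float64(-1.2)], [np.float64(-2.8), np.float64(-0.2)], [np.float64(3.4), np.float64(0.2)], [np.float64(5.4), np.float64(0.5)], [np.float64(3.9), np.float64(0.5)], [np.float64(1.6), np.float64(0.3)], [np.float64(0.6), np.float64(0.1)], [np.float64(0.6), np.float64(0.1)], [np.float64(0.7), np.float64(0.1)]]
```

```bash
python3 -m pendant '{"grip":[-1,-1,-1,-1],"linear":[[0,-9,-1],[0,-2.5,-0.2],[0,3.2,0.2],[0,5,0.4]],"angular":[[0,0,0],[0,0,0],[0,0,0],[0,0,0]]}' >/dev/null; python3 m.py; python3 est.py 21 -0.15 0.13
```

```text
t 21.42 p 0.1275 b 0.0367 tipy -6.2 | x -92.3 y -16.5 z 270.1 dz 0.1 | row 31 w 15.6 gf 30.0 F [ 4.6  3.3 -1.6]
K 0.298 M 0.0358 resid(mrad) [-0.0, 0.0] now b 0.037 v -0.059
eq p 0.253; p [0.105, 0.113, 0.138, 0.16, 0.17, 0.175, 0.179, 0.184, 0.19, 0.195]
b [0.027, 0.017, 0.007, -0.005, -0.016, -0.027, -0.038, -0.049, -0.06, -0.071, -0.082, -0.093]
v [-0.09, -0.12, -0.13, -0.14, -0.13, -0.13, -0.13, -0.13, -0.13, -0.13, -0.13, -0.13]
ty,tz [[np.float64(-2.9), np.float64(-0.3)], [np.float64(1.1), np.float64(0.1)], [np.float64(3.2), np.float64(0.4)], [np.float64(2.7), np.float64(0.4)], [np.float64(1.3), np.float64(0.2)], [np.float64(0.6), np.float64(0.1)], [np.float64(0.5), np.float64(0.1)], [np.float64(0.6), np.float64(0.1)], [np.float64(0.7), np.float64(0.1)]]
```

```bash
python3 -m pendant '{"grip":[-1,-1,-1],"linear":[[0,-0.5,0],[0,1.5,0.2],[0,2.5,0.4]],"angular":[[0,0,0],[0,0,0],[0,0,0]]}' >/dev/null; python3 m.py; python3 est.py 21.4 -0.15 0.13
```

```text
t 21.72 p 0.1549 b -0.0102 tipy 1.7 | x -92.3 y -20.1 z 269.7 dz 0.2 | row 30 w 15.2 gf 30.0 F [ 4.9  4.3 -0.2]
K 0.298 M 0.0358 resid(mrad) [-0.0, 0.0] now b -0.010 v -0.165
eq p 0.253; p [0.208, 0.208, 0.196, 0.191, 0.195, 0.205, 0.216, 0.228, 0.238, 0.245]
b [-0.032, -0.044, -0.054, -0.065, -0.075, -0.086, -0.096, -0.106, -0.114, -0.122, -0.129, -0.135]
v [-0.15, -0.13, -0.13, -0.13, -0.13, -0.13, -0.12, -0.11, -0.1, -0.09, -0.07, -0.06]
ty,tz [[np.float64(6.8), np.float64(1.2)], [np.float64(-0.0), np.float64(-0.0)], [np.float64(-1.5), np.float64(-0.3)], [np.float64(-0.6), np.float64(-0.1)], [np.float64(0.5), np.float64(0.1)], [np.float64(1.2), np.float64(0.2)], [np.float64(1.5), np.float64(0.3)], [np.float64(1.5), np.float64(0.3)], [np.float64(1.2), np.float64(0.3)]]
```

```bash
python3 -m pendant '{"grip":[-1,-1,-1],"linear":[[0,5,1],[0,1,0.2],[0,0.2,0.1]],"angular":[[0,0,0],[0,0,0],[0,0,0]]}' >/dev/null; python3 m.py; python3 est.py 21.4 -0.2 0.13
```

```text
t 22.02 p 0.2072 b -0.0689 tipy 11.7 | x -92.2 y -26.7 z 268.7 dz 0.4 | row 29 w 15.5 gf 30.0 F [4.3 3.4 1.1]
K 0.298 M 0.0384 resid(mrad) [0.0, -1.0, 0.0] now b -0.068 v -0.189
eq p 0.290; p [0.268, 0.259, 0.241, 0.236, 0.239, 0.245, 0.251, 0.257, 0.262, 0.267]
b [-0.092, -0.104, -0.115, -0.126, -0.136, -0.146, -0.157, -0.167, -0.178, -0.188, -0.198, -0.209]
v [-0.16, -0.14, -0.13, -0.13, -0.13, -0.13, -0.13, -0.12, -0.12, -0.12, -0.12, -0.12]
ty,tz [[np.float64(7.7), np.float64(1.9)], [np.float64(-1.1), np.float64(-0.3)], [np.float64(-2.3), np.float64(-0.6)], [np.float64(-0.7), np.float64(-0.2)], [np.float64(0.4), np.float64(0.1)], [np.float64(0.8), np.float64(0.2)], [np.float64(0.7), np.float64(0.2)], [np.float64(0.7), np.float64(0.2)], [np.float64(0.7), np.float64(0.2)]]
```

```bash
python3 -m pendant '{"grip":[-1,-1,-1],"linear":[[0,7.5,1.9],[0,0,0],[0,-1,-0.2]],"angular":[[0,0,0],[0,0,0],[0,0,0]]}' >/dev/null; python3 m.py; python3 est.py 21.4 -0.25 0.13
```

```text
t 22.32 p 0.2656 b -0.1188 tipy 20.2 | x -92.4 y -34.1 z 267.1 dz 0.7 | row 28 w 15.2 gf 30.0 F [1.6 0.7 4.3]
K 0.298 M 0.0385 resid(mrad) [0.0, -1.0, 0.0, 0.0] now b -0.119 v -0.137
eq p 0.315; p [0.244, 0.238, 0.243, 0.253, 0.263, 0.274, 0.285, 0.295, 0.303, 0.309]
b [-0.135, -0.146, -0.156, -0.167, -0.178, -0.189, -0.199, -0.208, -0.217, -0.224, -0.23, -0.236]
v [-0.12, -0.12, -0.13, -0.13, -0.13, -0.13, -0.12, -0.11, -0.1, -0.08, -0.07, -0.06]
ty,tz [[np.float64(-2.7), np.float64(-0.7)], [np.float64(-0.8), np.float64(-0.2)], [np.float64(0.6), np.float64(0.2)], [np.float64(1.3), np.float64(0.3)], [np.float64(1.3), np.float64(0.3)], [np.float64(1.4), np.float64(0.4)], [np.float64(1.4), np.float64(0.4)], [np.float64(1.2), np.float64(0.4)], [np.float64(1.0), np.float64(0.3)]]
```

```bash
python3 -m pendant '{"grip":[-1,-1,-1,-1],"linear":[[0,-1.5,-0.3],[0,0,0],[0,1,0.3],[0,1.5,0.5]],"angular":[[0,0,0],[0,0,0],[0,0,0],[0,0,0]]}' >/dev/null; python3 m.py; python3 est.py 21.4 -0.27 0.13
```

```text
t 22.70 p 0.2708 b -0.1531 tipy 25.9 | x -92.4 y -34.8 z 266.9 dz 0.6 | row 28 w 15.4 gf 30.0 F [1.2 1.1 7.1]
K 0.297 M 0.0383 resid(mrad) [1.0, -1.0, 0.0, 1.0, -0.0] now b -0.153 v -0.063
eq p 0.322; p [0.236, 0.222, 0.226, 0.241, 0.259, 0.276, 0.29, 0.302, 0.312, 0.318]
b [-0.161, -0.168, -0.176, -0.186, -0.197, -0.208, -0.219, -0.228, -0.237, -0.245, -0.251, -0.256]
v [-0.07, -0.09, -0.11, -0.12, -0.13, -0.13, -0.12, -0.11, -0.1, -0.08, -0.07, -0.06]
ty,tz [[np.float64(-4.3), np.float64(-1.1)], [np.float64(-1.8), np.float64(-0.4)], [np.float64(0.5), np.float64(0.1)], [np.float64(1.9), np.float64(0.4)], [np.float64(2.3), np.float64(0.6)], [np.float64(2.1), np.float64(0.6)], [np.float64(1.8), np.float64(0.5)], [np.float64(1.5), np.float64(0.5)], [np.float64(1.2), np.float64(0.4)]]
```

```bash
python3 -m pendant '{"grip":[-1,-1,-1,-1],"linear":[[0,-4,-0.8],[0,-1.5,-0.2],[0,0.5,0.2],[0,1.9,0.5]],"angular":[[0,0,0],[0,0,0],[0,0,0],[0,0,0]]}' >/dev/null; python3 m.py; python3 est.py 22 -0.27 0.13
```

```text
t 23.08 p 0.2505 b -0.1958 tipy 33.1 | x -92.4 y -32.2 z 267.6 dz 0.6 | row 30 w 15.2 gf 30.0 F [ 0.4 -0.7  8.8]
K 0.305 M 0.0392 resid(mrad) [-1.0, 3.0, -3.0, 1.0] now b -0.195 v -0.129
eq p 0.338; p [0.298, 0.32, 0.331, 0.337, 0.339, 0.34, 0.339, 0.338, 0.337, 0.336]
b [-0.213, -0.224, -0.233, -0.241, -0.248, -0.253, -0.257, -0.26, -0.262, -0.264, -0.266, -0.267]
v [-0.14, -0.12, -0.1, -0.09, -0.07, -0.06, -0.04, -0.03, -0.03, -0.02, -0.02, -0.01]
ty,tz [[np.float64(6.0), np.float64(1.7)], [np.float64(2.8), np.float64(0.9)], [np.float64(1.4), np.float64(0.5)], [np.float64(0.7), np.float64(0.2)], [np.float64(0.3), np.float64(0.1)], [np.float64(0.1), np.float64(0.0)], [np.float64(-0.1), np.float64(-0.0)], [np.float64(-0.1), np.float64(-0.0)], [np.float64(-0.1), np.float64(-0.0)]]
```

```bash
python3 -m pendant '{"grip":[-1,-1,-1,-1],"linear":[[0,5.5,1.8],[0,2,0.7],[0,0,0.1],[0,0,0]],"angular":[[0,0,0],[0,0,0],[0,0,0],[0,0,0]]}' >/dev/null; python3 m.py; python3 est.py 22 -0.27 0.13
```

```text
t 23.47 p 0.3106 b -0.2632 tipy 44.2 | x -92.5 y -39.7 z 264.9 dz 0.1 | row 30 w 15.3 gf 30.0 F [-0.3 -0.3  9. ]
K 0.309 M 0.0392 resid(mrad) [-1.0, 4.0, -2.0, -1.0, 1.0] now b -0.262 v -0.185
eq p 0.344; p [0.312, 0.314, 0.316, 0.318, 0.319, 0.321, 0.323, 0.325, 0.326, 0.328]
b [-0.27, -0.27, -0.27, -0.27, -0.27, -0.27, -0.27, -0.27, -0.27, -0.27, -0.27, -0.27]
v [0.0, 0.0, 0.0, 0.0, 0.0, 0.0, 0.0, 0.0, 0.0, 0.0, 0.0, 0.0]
ty,tz [[np.float64(0.2), np.float64(0.1)], [np.float64(0.2), np.float64(0.1)], [np.float64(0.2), np.float64(0.1)], [np.float64(0.2), np.float64(0.1)], [np.float64(0.2), np.float64(0.1)], [np.float64(0.2), np.float64(0.1)], [np.float64(0.2), np.float64(0.1)], [np.float64(0.2), np.float64(0.1)], [np.float64(0.2), np.float64(0.1)]]
```

```bash
python3 -m pendant '{"grip":[-1,-1,-1,-1],"linear":[[0,0,0],[0,0,0],[0,-0.5,-0.2],[0,-0.5,-0.2]],"angular":[[0,0,0],[0,0,0],[0,0,0],[0,0,0]]}' >/dev/null; python3 m.py
```

```text
t 23.85 p 0.3021 b -0.2765 tipy 46.4 | x -92.4 y -38.7 z 265.3 dz 0.2 | row 30 w 15.1 gf 30.0 F [ 0.6 -0.7  7.8]
```

```bash
python3 -m pendant '{"grip":[-1,-1,-1,-1,-1,-1,-1,-1,-1,-1,-1,-1],"linear":[[0,-3,-0.9],[0,-3,-0.8],[0,-3.1,-0.8],[0,-3.1,-0.7],[0,-3.1,-0.6],[0,-3.1,-0.5],[0,-3.1,-0.4],[0,-3.1,-0.4],[0,-3.1,-0.3],[0,-3.1,-0.2],[0,-3.1,-0.1],[0,-3.1,-0.1]],"angular":[[0,0,0],[0,0,0],[0,0,0],[0,0,0],[0,0,0],[0,0,0],[0,0,0],[0,0,0],[0,0,0],[0,0,0],[0,0,0],[0,0,0]]}' >/dev/null; python3 m.py
python3 -m pendant '{"grip":[-1,-1,-1,-1,-1,-1,-1,-1,-1,-1,-1,-1],"linear":[[0,-3.1,0],[0,-3.1,0.1],[0,-3.1,0.2],[0,-3.1,0.3],[0,-3.1,0.4],[0,-3.1,0.4],[0,-3.1,0.5],[0,-3.1,0.6],[0,-3.1,0.7],[0,-3.1,0.7],[0,-2.7,0.7],[0,-2,0.5]],"angular":[[0,0,0],[0,0,0],[0,0,0],[0,0,0],[0,0,0],[0,0,0],[0,0,0],[0,0,0],[0,0,0],[0,0,0],[0,0,0],[0,0,0]]}' >/dev/null; python3 m.py
```

```text
t 24.90 p 0.0061 b -0.2708 tipy 45.5 | x -92.6 y -0.8 z 269.9 dz -1.1 | row 35 w 15.1 gf 30.0 F [ 1.8 -4.3  1.8]
t 25.95 p -0.2717 b -0.2674 tipy 44.9 | x -92.6 y 34.9 z 265.0 dz -1.3 | row 30 w 15.3 gf 30.0 F [ 1.7 -2.2  1.8]
```

```bash
python3 -m pendant '{"grip":[1,1,1,1,1,1,1,1,1,1,1,1],"linear":[[0,0,0],[0,0,0],[0,0,0],[0,0,0],[0,0,0],[0,0,0],[0,0,0],[0,0,0],[0,0,0],[0,0,0],[0,0,0],[0,0,0]],"angular":[[0,0,0],[0,0,0],[0,0,0],[0,0,0],[0,0,0],[0,0,0],[0,0,0],[0,0,0],[0,0,0],[0,0,0],[0,0,0],[0,0,0]]}' >/dev/null; python3 m.py
python3 -m pendant '{"grip":[1,1,1,1,1,1,1,1,1,1,1,1],"linear":[[-1,0,-5],[-1,0,-9],[-1,0,-9],[-1,0,-9],[-1,0,-9],[-1,0,-9],[-1,0,-9],[-1,0,-9],[-1,0,-9],[-1,0,-5],[0,0,0],[0,0,0]],"angular":[[0,0,0],[0,0,0],[0,0,0],[0,0,0],[0,0,0],[0,0,0],[0,0,0],[0,0,0],[0,0,0],[0,0,0],[0,0,0],[0,0,0]]}'; python3 m.py w10
```

```text
t 27.00 p -0.2688 b -0.2671 tipy 44.9 | x -92.6 y 34.5 z 265.1 dz -1.2 | row 30 w 87.5 gf 0.0 F [0.1 0.5 0.2]
t: 28.05
ee_pos: [534.9, -88.1, 347.3]
orientation: [3.137, 0.161, 0.001]
ft_force: [0.2, -0.3, -0.1]
width: 88.0
grasp_force: 0.0
tips []
t 28.05 p -0.2686 b nan tipy nan | x -102.6 y 34.5 z 347.3 dz 80.9 | row None w 88.0 gf 0.0 F [ 0.2 -0.3 -0.1]
```

View pics/w10.png

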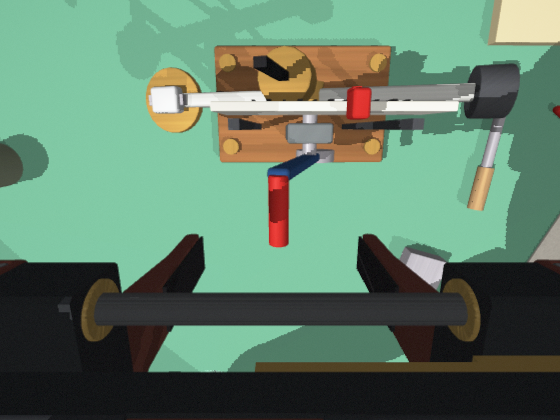

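The gripper is open and clear above the red grip, which ends at about (278,245). The beam is back on its first pad with the pointer tip at about (262,66), the lever is in line with it, and the block, tin and stick look untouched.

```bash
python3 -c "
from workcell import ctrl
print(ctrl.close_job())"
```

```text
the job is handed in; nothing more can be done
None
```

The job is handed in: the pointer floated within about 2 mm of the red mark for over 8 s (about 9 s), the beam was let down gently (about 0.2 rad/s) onto its first pad, and the lever was unwound and released.

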